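Set the thickness strips in the press bed

ROBOT

A 6-joint arm with a two-finger parallel gripper is mounted at the origin on the work surface. World frame = base frame: x ahead of the robot, y to its left, z up, the work surface at z = 0. Lengths are in m, angles in rad, forces in N, time in s.
With the tool pointing down it reaches from about 0.3 to 0.95 m from the base axis. Payload 3.1 kg.
Tool frame: the origin (TCP) lies on the centre line of the jaws, within the pads' length; the fingertips stand 8 mm ahead of it and the grasp point (between the pads) lies 11 mm behind it (manip.tip_extent is the distance from the TCP to the fingertips, in m); z points along the fingers, y is the line along which they close (so a half turn about z gives the same grasp; the last joint's range is limited). The gripper opens to 85 mm and grips with 20 to 120 N. Pads are 22 mm wide; open, the fingers measure 114 mm over their backs; the gripper's body (76 mm by 85 mm) begins 54 mm behind the grasp point. The pads swing forward as they close: fully open they stand 13 mm farther back than shut.
Start: joints at [1.251, 0.308, 1.634, -0, 1.2, -0.07], TCP at [0.155, 0.606, 0.239] pointing down, gripper open.
Joint ranges: [-3.06, 3.06], [-0.79, 1.96], [0.05, 2.63], [-1.19, 4.34], [0.05, 2.64], [-2.94, 2.94]. Speed limits (rad/s): [2.79, 2.79, 3.14, 3.14, 3.14, 3.14].

INTERFACE

Orientations are given as a rotation vector (axis times angle).
In Python, from plant import manip gives the robot as it stands. The module is installed in compiled form; this text tells all that it offers.
- The arm moves only by the tool servo_tool, never from a script. Its arguments are lists of equal length, an entry for each row: "delta_pos": the shift along the tool's x, y, z in mm, a list of three; "dr": the turn, a rotation vector about the tool's x, y, z in rad, a list of three; "hand": the finger opening in mm, from 0 to 85.4. A call has 1 to 10 rows; each row shifts and turns the commanded pose from where the row before left it, along the tool's axes as they then stand; what a row does not reach is not made up. A row lasts 1/8 s, in which the tool goes at most 62.5 mm and 10.7 degrees, less where a joint would pass 70% of its speed; a pose out of reach is approached as far as the arm can. A call with a gripper value outside its range is refused whole. The fingers move at their own pace and stop on an object; "grip_force" is the grip in N (left out, the last holds). Time passes only in rows, so rows that do not move let the fingers close. It gives the time, the measured TCP pose, the force, the opening and the grip force at its end, in the units of the state.
- manip.read_state(): the state, without advancing time (a new reading comes with each control period).
- manip.read_camera(name): name is "side" or "top" or "wrist"; returns the picture (384x512x3 uint8, red, green, blue); there is no depth.
- manip.camera_params(name): a dict with "fovy" (degrees; the focal length in pixels is half the picture's height over the tangent of half this angle, whatever the lens; pixels are square), "cx", "cy" (the principal point, pixels), "camera_from_world" (4x4, takes a point from world to camera coordinates). Camera axes: x right, y up, looking along -z (the intrinsics and any distortion apply to the point x, -y, -z); pixel columns grow to the right and rows downward; lengths in m; the calibration is good to about 2 mm. The wrist camera is an equidistant fisheye: a pixel r from the principal point sees the ray r / f radians off the axis. A picture is of the moment at which its call begins: read the wrist's pose just before it. camera_params takes no time and is no camera call; for the wrist camera it gives the pose at the moment of the call.
- manip.finish_job(): hands the job in; it is judged then, once.
Trained networks look in the newest picture that a camera, given by its name, has taken for a name from the list of things; names that differ only in an ending like _2 or _b are one class to them, and where a whole thing is asked for, a point or a joint stands for the part that bears it (a point fixed in the world has none). Each returns a list of dicts, best first, with "conf" (0 to 1); they miss things now and then, are a little off and sometimes report something else, mostly with a low value. They report only what shows in the picture. A call takes as long as a camera call. They do not tell look-alikes from the thing itself.
- manip.trace(camera, name): "pixels" (384x512 bool, what is visible of it).
- manip.place_of(camera, name): "position" ([x, y, z] in m, in world coordinates, good to about 4 mm: a listed point, or the origin of a listed thing).
The state is a dict: "time_s": time; "joint_positions": joint angles; "dq": joint speeds; "joint_efforts": joint torques, N m; "position": TCP position; "orientation": TCP orientation; "contact_force": force on the tool from outside, world axes, zero at the start; "ft_torque": the same for the moment, N m; "width": opening from 0.0 (shut) to 1.0 (fully open); "finger_force": force on a finger pad.
Only numpy, scipy, OpenCV 4.12 (cv2) and the standard library are available. Lean on these libraries where they do the work, as an engineer would, in place of code of your own. Each camera call takes 0.05 s, during which the arm holds its last target. There are 200 camera calls.

TASK

Put every thin aluminium strip from the low wooden stand into the press bed: slide each to the stand's near edge until it overhangs, pinch it by the overhanging end (never lift one straight off the top of the stand, which bends it), and lay it flat in a lane of its own (any lane), pushed fully home with its far end against the back stop and its long side against the rib at its left as the robot sees it. When all the strips are home, and not before, fold the steel keeper bar all the way down over their far ends. If a strip is knocked out of place, put it right again; leave the cup and the dish where they are.

Things in the scene. Friction and masses are not known exactly. Their poses are not given: they have to be found in the camera images.
- strip1_c (a point): centre (half-way up) of a loose flat aluminium thickness strip, a plain rectangular bar 170 long (its x) x 40 wide (its y) x 3 thick (z), 55 g; two or three of them lie flat side by side on the riser, too thin for a sound grip while they lie flat, their near ends 20 to 50 mm behind the riser's near edge. An absent strip gives None.
- strip2_c (a point): centre (half-way up) of a loose flat aluminium thickness strip, a plain rectangular bar 170 long (its x) x 40 wide (its y) x 3 thick (z), 55 g; two or three of them lie flat side by side on the riser, too thin for a sound grip while they lie flat, their near ends 20 to 50 mm behind the riser's near edge. An absent strip gives None.
- strip3_c (a point): centre (half-way up) of a loose flat aluminium thickness strip, a plain rectangular bar 170 long (its x) x 40 wide (its y) x 3 thick (z), 55 g; two or three of them lie flat side by side on the riser, too thin for a sound grip while they lie flat, their near ends 20 to 50 mm behind the riser's near edge. An absent strip gives None.
- riser_edge (a point): middle of the near (robot-side) top edge of the riser, a fixed low wooden stand, 240 deep (its x, away from the robot) x 280 wide (y) x 60 high; its flat top is 60 above the table, and in front of its near edge there is free space down to the table. A strip pressed from above with a fingertip (about 5 to 20 N) is dragged along with it, here and on the press bed.
- press_edge (a point): middle of the near (robot-side) top edge of the press bed, a fixed wooden block 180 deep (its x, away from the robot) x 250 wide (y, to the left), flat top 45 above the table. In front of this edge there is free space down to the table. Axes as the bed's.
- press: the press bed; origin on the table under press_edge. Back stop: near face at x = 132, 14 high, y -105 to 105. Side stops: three ribs 10 high, 8 wide, x 20 to 80, one at the left (+y, as the robot sees it) of each lane, right faces at y = 95, 20, -55. A strip has 67 of width between ribs.
- lane1 (a point): where the centre of a strip lies when it is home in the left lane: x = 47, y = 75, z = 46.5 in the press bed's frame. The strip's far end then touches the back stop, its left side the rib at its left, and its near end sticks out 38 over the bed's near edge. Axes as the press bed's.
- lane2 (a point): where the centre of a strip lies when it is home in the middle lane: x = 47, y = 0, z = 46.5 in the press bed's frame. The strip's far end then touches the back stop, its left side the rib at its left, and its near end sticks out 38 over the bed's near edge. Axes as the press bed's.
- lane3 (a point): where the centre of a strip lies when it is home in the right lane: x = 47, y = -75, z = 46.5 in the press bed's frame. The strip's far end then touches the back stop, its left side the rib at its left, and its near end sticks out 38 over the bed's near edge. Axes as the press bed's.
- keeper (a joint): keeper, a flat steel bar across the press bed on a hinge behind the back stop: 0 = down, level over the strips' far ends (5 above them); 1.25 to 1.55 = standing up, as at the start; end stop 1.6. It stays where left; 2 to 4 N at the bar moves it. To lower it, push it from behind, towards the robot and down. Hinge line along the bed's y at x = 155, z = 57 of the bed.
- keeper_mid (a point): middle of the keeper bar (14 x 244 along the bed's y x 8 when down), 62 from its hinge line, on the side towards the robot when down
- cup: tin cup, 72 across, 80 high, bystander, origin under its centre
- dish: white ceramic dish, 140 across, 40 high, bystander, origin under its centre
There are look-alikes about, which are no part of the job. What is shaped like the part that bears strip1_c but green or yellow is not meant. Leave any green look-alike of the part that bears strip2_c alone.

How it is judged:
On the way, in this order (a step that is already met when the one before it is completed fails the run):
1. every strip lies home in a lane, released (((x of strip1_c in the frame of lane1 between -0.004 and 0.004 m and y of strip1_c in the frame of lane1 between -0.004 and 0.004 m and z of strip1_c in the frame of lane1 between -0.003 and 0.003 m) or (x of strip1_c in the frame of lane2 between -0.004 and 0.004 m and y of strip1_c in the frame of lane2 between -0.004 and 0.004 m and z of strip1_c in the frame of lane2 between -0.003 and 0.003 m) or (x of strip1_c in the frame of lane3 between -0.004 and 0.004 m and y of strip1_c in the frame of lane3 between -0.004 and 0.004 m and z of strip1_c in the frame of lane3 between -0.003 and 0.003 m)) and angle between the x axis of each of strip1_c, strip2_c, strip3_c and the x axis of press, either way round below 0.05 rad and linear speed of each of strip1, strip2, strip3 below 0.02 m/s and ((x of strip2_c in the frame of lane1 between -0.004 and 0.004 m and y of strip2_c in the frame of lane1 between -0.004 and 0.004 m and z of strip2_c in the frame of lane1 between -0.003 and 0.003 m) or (x of strip2_c in the frame of lane2 between -0.004 and 0.004 m and y of strip2_c in the frame of lane2 between -0.004 and 0.004 m and z of strip2_c in the frame of lane2 between -0.003 and 0.003 m) or (x of strip2_c in the frame of lane3 between -0.004 and 0.004 m and y of strip2_c in the frame of lane3 between -0.004 and 0.004 m and z of strip2_c in the frame of lane3 between -0.003 and 0.003 m)) and ((x of strip3_c in the frame of lane1 between -0.004 and 0.004 m and y of strip3_c in the frame of lane1 between -0.004 and 0.004 m and z of strip3_c in the frame of lane1 between -0.003 and 0.003 m) or (x of strip3_c in the frame of lane2 between -0.004 and 0.004 m and y of strip3_c in the frame of lane2 between -0.004 and 0.004 m and z of strip3_c in the frame of lane2 between -0.003 and 0.003 m) or (x of strip3_c in the frame of lane3 between -0.004 and 0.004 m and y of strip3_c in the frame of lane3 between -0.004 and 0.004 m and z of strip3_c in the frame of lane3 between -0.003 and 0.003 m)) and contact force between the fingers and strip1 below 0.1 N and contact force between the fingers and strip2 below 0.1 N and contact force between the fingers and strip3 below 0.1 N and value of joint keeper above 0.5 rad), for 0.2 s.
2. the keeper bar is folded down (value of joint keeper below 0.1 rad), for 0.2 s.
At the end, for the whole second after the job is handed in: Every strip lies flat and at rest in a lane of its own, within 4 mm of home against the back stop and the rib at its left and within 0.05 rad of square; the keeper bar is down (below 0.1 rad) (((x of strip1_c in the frame of lane1 between -0.004 and 0.004 m and y of strip1_c in the frame of lane1 between -0.004 and 0.004 m and z of strip1_c in the frame of lane1 between -0.003 and 0.003 m) or (x of strip1_c in the frame of lane2 between -0.004 and 0.004 m and y of strip1_c in the frame of lane2 between -0.004 and 0.004 m and z of strip1_c in the frame of lane2 between -0.003 and 0.003 m) or (x of strip1_c in the frame of lane3 between -0.004 and 0.004 m and y of strip1_c in the frame of lane3 between -0.004 and 0.004 m and z of strip1_c in the frame of lane3 between -0.003 and 0.003 m)) and angle between the x axis of each of strip1_c, strip2_c, strip3_c and the x axis of press, either way round below 0.05 rad and linear speed of each of strip1, strip2, strip3 below 0.02 m/s and ((x of strip2_c in the frame of lane1 between -0.004 and 0.004 m and y of strip2_c in the frame of lane1 between -0.004 and 0.004 m and z of strip2_c in the frame of lane1 between -0.003 and 0.003 m) or (x of strip2_c in the frame of lane2 between -0.004 and 0.004 m and y of strip2_c in the frame of lane2 between -0.004 and 0.004 m and z of strip2_c in the frame of lane2 between -0.003 and 0.003 m) or (x of strip2_c in the frame of lane3 between -0.004 and 0.004 m and y of strip2_c in the frame of lane3 between -0.004 and 0.004 m and z of strip2_c in the frame of lane3 between -0.003 and 0.003 m)) and ((x of strip3_c in the frame of lane1 between -0.004 and 0.004 m and y of strip3_c in the frame of lane1 between -0.004 and 0.004 m and z of strip3_c in the frame of lane1 between -0.003 and 0.003 m) or (x of strip3_c in the frame of lane2 between -0.004 and 0.004 m and y of strip3_c in the frame of lane2 between -0.004 and 0.004 m and z of strip3_c in the frame of lane2 between -0.003 and 0.003 m) or (x of strip3_c in the frame of lane3 between -0.004 and 0.004 m and y of strip3_c in the frame of lane3 between -0.004 and 0.004 m and z of strip3_c in the frame of lane3 between -0.003 and 0.003 m)) and value of joint keeper below 0.1 rad); the robot touches nothing.
It fails at once if the cup is pushed away or tipped (distance of cup from where it was at the start of the episode above 0.03 m or angle between cup's own z axis and vertical above 0.5 rad).
It fails at once if the dish is pushed away or tipped (distance of dish from where it was at the start of the episode above 0.03 m or angle between dish's own z axis and vertical above 0.5 rad).
It fails at once if a strip is lifted straight off the top of the stand without having been slid out over its near edge first (z of strip1_c in the frame of riser_edge between 0.012 and 0.035 m and x of strip1_c in the frame of riser_edge between 0.075 and 0.22 m and y of strip1_c in the frame of riser_edge between -0.13 and 0.13 m).
It fails at once if a strip is lifted straight off the top of the stand without having been slid out over its near edge first (z of strip2_c in the frame of riser_edge between 0.012 and 0.035 m and x of strip2_c in the frame of riser_edge between 0.075 and 0.22 m and y of strip2_c in the frame of riser_edge between -0.13 and 0.13 m).
It fails at once if a strip is lifted straight off the top of the stand without having been slid out over its near edge first (z of strip3_c in the frame of riser_edge between 0.012 and 0.035 m and x of strip3_c in the frame of riser_edge between 0.075 and 0.22 m and y of strip3_c in the frame of riser_edge between -0.13 and 0.13 m).
Of strip1, strip2, strip3 only 2 to 3 are there at a start; the rules pass over those that are not, and their reading is None.
At some moment in a run one of strip1, strip2, strip3 may be knocked a few centimetres aside while the robot is not near it.
It also fails if it takes over 210 s, if anything falls off the work surface, if the arm or the gripper's body presses on something with over 40 N, if the wrist force passes 120 N, or if a joint passes its speed limit or range.

## Working session

There is one attempt and no reset: what is moved stays moved. The work goes in short steps, Python scripts to look and compute and a tool call to move; the robot and the scene stay as the last step left them, time stands still between calls to the robot, and variables do not carry over. Pictures are saved under pics/ and viewed, at most 14 in all, crops included, and the job is handed in when it is done.

Besides the shell and the picture viewer there is one more tool, called after "Emit:" as name(argument=value, ...) on one line, values as JSON. servo_tool: Moves the arm, as the interface text tells. Its arguments: {"type":"object","properties":{"delta_pos":{"type":"array","items":{"type":"array","items":{"type":"number"}}},"dr":{"type":"array","items":{"type":"array","items":{"type":"number"}}},"hand":{"type":"array","items":{"type":"number"}},"grip_force":{"type":"number"}},"required":["delta_pos","dr","hand"]}

```bash
mkdir -p pics; ls; cat > h.py <<'E'
import numpy as np, cv2
from plant import manip
from scipy.spatial.transform import Rotation as R
def save(cam,n):
    im=manip.read_camera(cam); cv2.imwrite(f'pics/{n}.png',im[:,:,::-1]); return im
def st():
    s=manip.read_state(); print('t',s['time_s'],'p',np.round(s['position'],4),'o',np.round(s['orientation'],3),'F',np.round(s['contact_force'],1),'w',round(s['width'],3),'ff',s['finger_force'],'q',np.round(s['joint_positions'],2)); return s
def proj(cam,P):
    c=manip.camera_params(cam);T=np.array(c['camera_from_world']);P=np.atleast_2d(P)
    p=P@T[:3,:3].T+T[:3,3]; f=192/np.tan(np.radians(c['fovy'])/2)
    x,y,z=p[:,0],-p[:,1],-p[:,2]
    if cam=='wrist':
        r=np.hypot(x,y)+1e-12; th=np.arctan2(r,z); return np.c_[c['cx']+f*th*x/r,c['cy']+f*th*y/r]
    return np.c_[c['cx']+f*x/z,c['cy']+f*y/z]
def unproj(cam,uv,z):
    c=manip.camera_params(cam);T=np.array(c['camera_from_world']);f=192/np.tan(np.radians(c['fovy'])/2)
    uv=np.atleast_2d(uv).astype(float); a=(uv-[c['cx'],c['cy']])/f
    if cam=='wrist':
        th=np.hypot(a[:,0],a[:,1])+1e-12; d=np.c_[a*(np.sin(th)/th)[:,None],np.cos(th)]
    else: d=np.c_[a,np.ones(len(a))]
    d=d*[1,-1,-1]; d=d@T[:3,:3]; o=-T[:3,:3].T@T[:3,3]
    return o+d*((z-o[2])/d[:,2])[:,None]
E
python3 - <<'E'
from h import *
s=st()
for c in ('top','side'):
    save(c,c+'0')
    for n in ('strip1_c','riser_edge','press_edge','keeper_mid','cup','dish','lane2'):
        print(c,n,[(np.round(d['position'],3),round(d['conf'],2)) for d in manip.place_of(c,n)])
print({k:v for k,v in manip.camera_params('side').items() if k!='x'})
a=cv2.imread('pics/top0.png');b=cv2.imread('pics/side0.png')
E
```

```text
pics
t 0.0 p [0.1543 0.6048 0.238 ] o [-0.391 -3.117  0.004] F [ 0.6 -0.4 -0.7] w 1.0 ff 0.0 q [ 1.25  0.31  1.64 -0.    1.2  -0.07]
top strip1_c [(array([0.306, 0.447, 0.004]), 0.84), (array([0.31 , 0.201, 0.001]), 0.8), (array([0.589, 0.268, 0.06 ]), 0.78)]
top riser_edge [(array([0.472, 0.164, 0.06 ]), 0.77)]
top press_edge [(array([ 0.494, -0.176,  0.046]), 0.69)]
top keeper_mid [(array([ 0.636, -0.16 ,  0.115]), 0.79), (array([ 0.463, -0.458,  0.002]), 0.34)]
top cup [(array([0.492, 0.444, 0.002]), 0.89)]
top dish [(array([ 0.463, -0.456,  0.003]), 0.69), (array([0.594, 0.265, 0.062]), 0.34)]
top lane2 [(array([ 0.531, -0.093,  0.043]), 0.85), (array([ 0.544, -0.244,  0.049]), 0.7), (array([ 0.533, -0.17 ,  0.043]), 0.66)]
side strip1_c [(array([ 0.307,  0.448, -0.   ]), 0.91), (array([ 0.314,  0.202, -0.002]), 0.82), (array([0.592, 0.264, 0.059]), 0.55)]
side riser_edge [(array([0.47 , 0.172, 0.054]), 0.72)]
side press_edge [(array([ 0.542, -0.244,  0.048]), 0.75), (array([ 0.489, -0.171,  0.044]), 0.68), (array([ 0.459, -0.452,  0.001]), 0.52)]
side keeper_mid [(array([ 0.64 , -0.159,  0.116]), 0.62)]
side cup [(array([ 0.497,  0.44 , -0.   ]), 0.73)]
side dish [(array([ 0.464, -0.456,  0.002]), 0.97)]
side lane2 [(array([ 0.53 , -0.094,  0.046]), 0.82), (array([ 0.536, -0.167,  0.044]), 0.56)]
{'fovy': 57.08592073016059, 'cx': 257.83972442420924, 'cy': 192.97176494841165, 'camera_from_world': array([[-0.99734702, -0.07179239, -0.01203238,  0.5868566 ],
       [ 0.04779278, -0.77048014,  0.63566989, -0.06202034],
       [-0.05490697,  0.63340841,  0.77186723, -1.0222038 ],
       [ 0.        ,  0.        ,  0.        ,  1.        ]])}
```

View pics/top0.png

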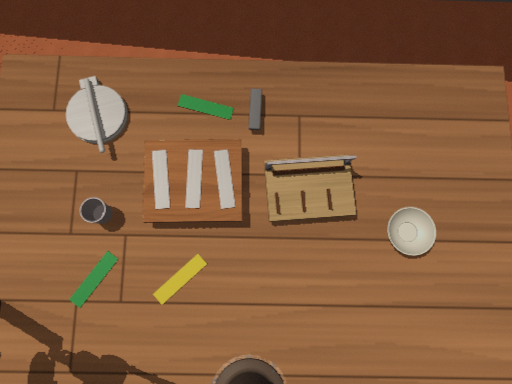

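View pics/side0.png

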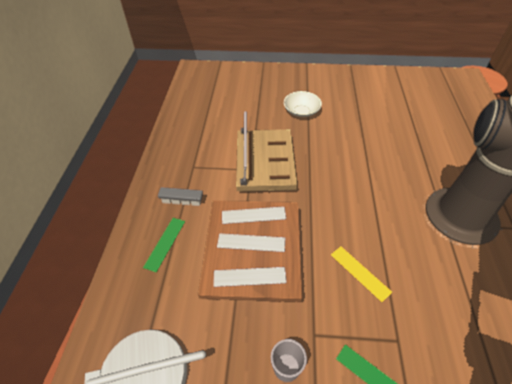

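The top view shows three white strips on the riser at about (160,180), (194,179) and (224,179). The press is at (267–355, 160–220) with its keeper standing. The cup is at (93,210) and the dish at (411,232). The side view agrees with this. The green and yellow strips are decoys.

```bash
cat >> h.py <<'E'
def strips(cam,lo=None,z=.0625,im=None,save_=None):
    "white strips: list of centre, length, width, yaw at height z"
    im=manip.read_camera(cam) if im is None else im
    if save_: cv2.imwrite(f'pics/{save_}.png',im[:,:,::-1])
    h=cv2.cvtColor(im,cv2.COLOR_RGB2HSV); m=((h[...,1]<60)&(h[...,2]>135)).astype(np.uint8)
    cs,_=cv2.findContours(m,cv2.RETR_EXTERNAL,cv2.CHAIN_APPROX_NONE)
    for c in cs:
        if cv2.contourArea(c)<200: continue
        P=unproj(cam,c[:,0,:],z)
        (x,y),(w,hh),a=cv2.minAreaRect((P[:,:2]*1000).astype(np.float32))
        if w<hh: w,hh,a=hh,w,a-90
        if not(120<w<200 and 28<hh<60): continue
        a=(a+90)%180-90
        print(cam,'strip c',np.round([x,y],1),'L,W',round(w),round(hh),'yaw',round(np.radians(a),3),'near end', np.round([x-w/2*np.cos(np.radians(a)),y-w/2*np.sin(np.radians(a))],1))
E
python3 - <<'E'
from h import *
im=cv2.imread('pics/top0.png')[:,:,::-1].copy(); strips('top',im=im)
im=cv2.imread('pics/side0.png')[:,:,::-1].copy(); strips('side',im=im)
for n,z in (('riser_edge',.06),('press_edge',.045)):
  pass
for n,z in (('riser',.06),('press',.045)):
  for cam in('top','side'):
    save(cam,'t')
    try: r=manip.trace(cam,n)
    except Exception as e: print(e);continue
    for d in r[:2]:
        c=max(cv2.findContours(d['pixels'].astype(np.uint8),0,1)[0],key=cv2.contourArea)
        P=unproj(cam,c[:,0,:],z)[:,:2]*1000
        b=cv2.minAreaRect(P.astype(np.float32)); print(n,cam,d['conf'],b,np.round(cv2.boxPoints(b)).tolist())
E
```

```text
top strip c [596.   80.5] L,W 170 41 yaw 0.155 near end [512.2  67.4]
top strip c [594.7 166.9] L,W 168 41 yaw -0.007 near end [510.8 167.5]
top strip c [590.9 261.4] L,W 169 41 yaw 0.123 near end [506.9 251. ]
side strip c [588.4 264.4] L,W 170 42 yaw 0.118 near end [504.1 254.4]
side strip c [593.3 170.4] L,W 170 42 yaw -0.005 near end [508.5 170.8]
side strip c [593.6  84. ] L,W 170 42 yaw 0.152 near end [509.5  71.1]
it knows: cup, dish, keeper, keeper_mid, lane, press, press_edge, riser_edge, strip1, strip2, strip3
it knows: cup, dish, keeper, keeper_mid, lane, press, press_edge, riser_edge, strip1, strip2, strip3
press top 0.74 ((579.210205078125, -173.75564575195312), (181.87413024902344, 266.1447448730469), 5.556367874145508) [[476.0, -50.0], [502.0, -315.0], [683.0, -297.0], [657.0, -33.0]]
press side 0.68 ((581.562744140625, -199.96917724609375), (183.09608459472656, 361.5971374511719), 6.37110710144043) [[471.0, -30.0], [511.0, -390.0], [693.0, -369.0], [652.0, -10.0]]
```

```bash
cat >> h.py <<'E'
def plan(x,y,z,yaw=None):
    "mm target; prints tool-frame shift, then turn (tool) for pointing down with -x_tool at yaw"
    s=st(); R0=R.from_rotvec(s['orientation']); d=np.array([x,y,z])/1000-s['position']
    print('shift',np.round(R0.inv().apply(d)*1000,1),'yaw now',round(np.arctan2(*(-R0.as_matrix()[:2,0])[::-1]),3))
    if yaw is not None:
        c,sn=np.cos(yaw),np.sin(yaw); Rt=R.from_matrix(np.array([[-c,-sn,0],[-sn,c,0],[0,0,-1]]).T if 0 else np.c_[[-c,-sn,0],[-sn,c,0],[0,0,-1]])
        print('turn',np.round((R0.inv()*Rt).as_rotvec(),3), 'shift after turn',np.round(Rt.inv().apply(d)*1000,1))
E
python3 -c "
from h import *
plan(595,82,150,.153)"
```

```text
t 1.1 p [0.1545 0.6056 0.2393] o [-0.391 -3.117  0.   ] F [ 0.4 -0.1 -0.5] w 0.999 ff 0.0 q [ 1.25  0.31  1.63 -0.    1.2  -0.07]
shift [-556.2 -398.5   89.3] yaw now -0.25
turn [-0.    -0.    -0.403] shift after turn [-355.5 -584.6   89.3]
```

Emit:
servo_tool(delta_pos=[[0,0,0],[0,0,0],[0,0,0]], dr=[[0,0,-0.13],[0,0,-0.13],[0,0,-0.14]], hand=[0,0,0])

```text
time_s: 1.48
position: [0.1545, 0.6056, 0.2392]
orientation: [0.243, -3.132, 0.0]
contact_force: [-0.1, 0.1, -0.6]
width: 0.374
finger_force: 0.0
```

```bash
python3 -c "
from h import *
plan(595,82,150,.153)"
```

```text
t 1.475 p [0.1545 0.6056 0.2392] o [ 0.243 -3.132  0.   ] F [-0.1  0.1 -0.6] w 0.374 ff 0.0 q [ 1.25  0.31  1.63 -0.    1.2  -0.47]
shift [-354.5 -585.2   89.3] yaw now 0.155
turn [-0.    -0.     0.002] shift after turn [-355.5 -584.6   89.2]
```

Emit:
servo_tool(delta_pos=[[-30,-50,0],[-30,-50,0],[-30,-50,0],[-30,-50,0],[-30,-50,0],[-30,-50,0],[-30,-50,0],[-30,-50,0],[-30,-50,0],[-30,-50,0]], dr=[[0,0,0],[0,0,0],[0,0,0],[0,0,0],[0,0,0],[0,0,0],[0,0,0],[0,0,0],[0,0,0],[0,0,0]], hand=[0,0,0,0,0,0,0,0,0,0])

```text
time_s: 2.72
position: [0.5272, 0.1545, 0.2396]
orientation: [-0.235, 3.132, 0.001]
contact_force: [1.0, 0.9, 0.9]
width: -0.002
finger_force: 0.0
```

Emit:
servo_tool(delta_pos=[[-18,-28,20],[-18,-28,20],[-18,-28,20],[0,0,0]], dr=[[0,0,0],[0,0,0],[0,0,0],[0,0,0]], hand=[0,0,0,0])

```text
time_s: 3.22
position: [0.5918, 0.0793, 0.1773]
orientation: [0.231, -3.13, 0.0]
contact_force: [-0.9, -0.2, -0.1]
width: -0.001
finger_force: 0.0
```

```bash
python3 -c "
from h import *
plan(595,82,80,.153); strips('wrist',save_='w1')"
```

```text
t 3.225 p [0.5918 0.0793 0.1773] o [ 0.231 -3.13   0.   ] F [-0.9 -0.2 -0.1] w -0.001 ff 0.0 q [ 0.06  0.32  1.75 -0.    1.07 -1.66]
shift [-3.9  2.2 97.2] yaw now 0.147
turn [-0.    -0.003 -0.006] shift after turn [-3.6  2.2 97.3]
wrist strip c [788.4 415.9] L,W 180 41 yaw 0.412 near end [705.8 379.8]
wrist strip c [590.1 266.5] L,W 171 41 yaw 0.122 near end [505.3 256.1]
wrist strip c [586.9 171.6] L,W 156 41 yaw -0.007 near end [508.9 172.1]
wrist strip c [573.5  81.3] L,W 126 41 yaw 0.155 near end [511.1  71.6]
```

View pics/w1.png

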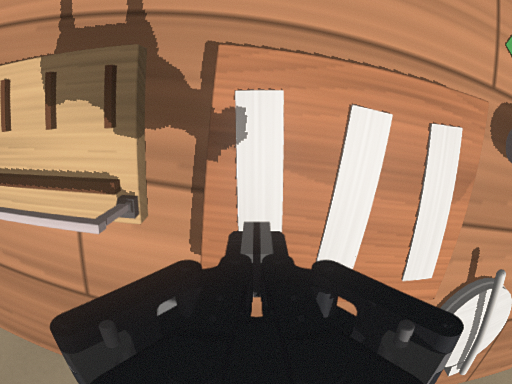

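The wrist view is upside down, with the robot towards the top. The right strip spans (236–284, 90–230) with the fingers over its centre line. The riser's near edge runs from (212,42) to (490,100), and the press's left side lies at column ~140.

```bash
python3 -c "
from h import *
print(np.round(unproj('wrist',[(212,42),(345,62),(490,100)],.06)*1000))
print(np.round(unproj('wrist',[(138,45)],.045)*1000))"
```

```text
[[475.  26.  60.]
 [473. 141.  60.]
 [464. 312.  60.]]
[[479. -47.  45.]]
```

Emit:
servo_tool(delta_pos=[[-2,1,50],[-2,1,46],[0,0,4],[0,0,3],[0,0,3]], dr=[[0,0,0],[0,0,0],[0,0,0],[0,0,0],[0,0,0]], hand=[0,0,0,0,0])

```text
time_s: 3.9
position: [0.5977, 0.0842, 0.076]
orientation: [-0.236, 3.128, 0.0]
contact_force: [0.8, -0.1, -0.4]
width: -0.003
finger_force: 0.0
```

Emit:
servo_tool(delta_pos=[[0,0,0],[0,0,2]], dr=[[0,0,0],[0,0,0]], hand=[0,0,0])

```text
invalid input
```

Emit:
servo_tool(delta_pos=[[0,0,0],[0,0,2]], dr=[[0,0,0],[0,0,0]], hand=[0,0])

```text
time_s: 4.15
position: [0.5965, 0.0838, 0.0725]
orientation: [-0.236, 3.13, -0.0]
contact_force: [-0.3, -0.5, -0.4]
width: 0.001
finger_force: 0.0
```

Emit:
servo_tool(delta_pos=[[0,0,1],[0,0,1],[0,0,0]], dr=[[0,0,0],[0,0,0],[0,0,0]], hand=[0,0,0])

```text
time_s: 4.53
position: [0.596, 0.0837, 0.0711]
orientation: [-0.236, 3.133, -0.0]
contact_force: [-3.7, -0.3, 9.3]
width: -0.002
finger_force: 4.5
```

Emit:
servo_tool(delta_pos=[[8,0,0.3],[8,0,0],[8,0,0],[8,0,0],[8,0,0],[8,0,0],[8,0,0],[8,0,0],[8,0,0],[8,0,0]], dr=[[0,0,0],[0,0,0],[0,0,0],[0,0,0],[0,0,0],[0,0,0],[0,0,0],[0,0,0],[0,0,0],[0,0,0]], hand=[0,0,0,0,0,0,0,0,0,0])

```text
time_s: 5.78
position: [0.52, 0.0719, 0.0711]
orientation: [-0.235, 3.124, -0.0]
contact_force: [4.6, 0.9, 5.9]
width: -0.003
finger_force: 2.9
```

Emit:
servo_tool(delta_pos=[[0,0,-10],[0,0,-30],[20,0,-60],[20,0,-60],[0,0,0]], dr=[[0,0,0],[0,0,0],[0,0,0],[0,0,0],[0,0,0]], hand=[0,0,60,60,60])

```text
time_s: 6.4
position: [0.4792, 0.0659, 0.2327]
orientation: [-0.235, 3.124, -0.001]
contact_force: [0.8, 0.2, 0.2]
width: 0.633
finger_force: 0.0
```

```bash
python3 -c "
from h import *
st(); strips('wrist',save_='w2');strips('top');strips('side')"
```

```text
t 6.4 p [0.4792 0.0659 0.2327] o [-2.350e-01  3.124e+00 -1.000e-03] F [0.8 0.2 0.2] w 0.633 ff 0.0 q [ 0.05  0.03  1.97 -0.    1.13 -1.67]
wrist strip c [589.1  82.7] L,W 165 40 yaw 0.155 near end [507.5  70. ]
top strip c [591.2 261.4] L,W 170 41 yaw 0.121 near end [506.9 251.2]
side strip c [588.4 264.4] L,W 170 42 yaw 0.118 near end [504.1 254.4]
side strip c [593.3 170.4] L,W 170 42 yaw -0.005 near end [508.5 170.8]
side strip c [593.6  84. ] L,W 170 42 yaw 0.152 near end [509.5  71.1]
```

View pics/w2.png

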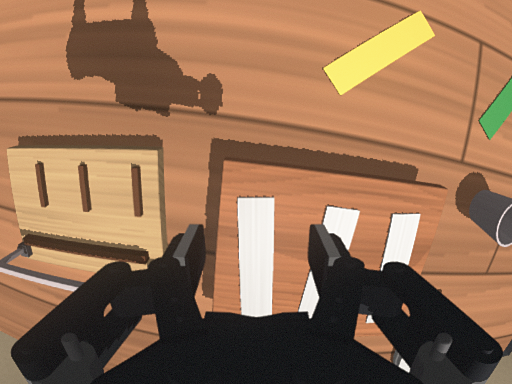

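The wrist view shows the right strip still in place at (240–273, 197–315), so the finger slipped. I'll press harder.

Emit:
servo_tool(delta_pos=[[-40,0,40],[-40,0,40],[-38,0,40],[0,0,34],[0,0,6],[0,0,0]], dr=[[0,0,0],[0,0,0],[0,0,0],[0,0,0],[0,0,0],[0,0,0]], hand=[0,0,0,0,0,0])

```text
time_s: 7.3
position: [0.595, 0.0836, 0.071]
orientation: [0.236, -3.131, 0.0]
contact_force: [-7.4, -1.2, 28.0]
width: 0.005
finger_force: 14.2
```

Emit:
servo_tool(delta_pos=[[0,0,1.5],[0,0,1],[0,0,0]], dr=[[0,0,0],[0,0,0],[0,0,0]], hand=[0,0,0])

```text
time_s: 7.68
position: [0.5951, 0.0836, 0.0709]
orientation: [0.236, -3.131, 0.0]
contact_force: [-12.6, -0.6, 40.3]
width: 0.004
finger_force: 20.0
```

Emit:
servo_tool(delta_pos=[[0,0,-2],[0,0,-2],[0,0,0]], dr=[[0,0,0],[0,0,0],[0,0,0]], hand=[0,0,0])

```text
time_s: 8.05
position: [0.595, 0.0836, 0.071]
orientation: [-0.236, 3.133, 0.0]
contact_force: [-3.8, -0.3, 19.1]
width: -0.004
finger_force: 9.9
```

Emit:
servo_tool(delta_pos=[[3,0,0],[4,0,0],[4,0,0],[4,0,0],[4,0,0],[0,0,0]], dr=[[0,0,0],[0,0,0],[0,0,0],[0,0,0],[0,0,0],[0,0,0]], hand=[0,0,0,0,0,0])

```text
time_s: 8.8
position: [0.5808, 0.0811, 0.0711]
orientation: [-0.235, 3.121, 0.0]
contact_force: [5.6, 1.5, 10.1]
width: -0.002
finger_force: 5.1
```

```bash
python3 -c "
from h import *
st(); strips('side');strips('wrist')"
```

```text
t 8.8 p [0.5808 0.0811 0.0711] o [-0.235  3.121  0.   ] F [ 5.6  1.5 10.1] w -0.002 ff 5.1209686626680195 q [ 0.06  0.44  1.84  0.    0.85 -1.66]
side strip c [588.4 264.4] L,W 170 42 yaw 0.12 near end [504.1 254.3]
side strip c [593.3 170.4] L,W 170 42 yaw -0.005 near end [508.5 170.8]
side strip c [810.1  20.3] L,W 120 31 yaw -0.059 near end [750.2  23.8]
wrist strip c [589.9 264.2] L,W 170 40 yaw 0.125 near end [505.6 253.6]
```

```bash
cat >> h.py <<'E'
def ends(cam,z=.0625,im=None,amin=150):
    im=manip.read_camera(cam) if im is None else im
    h=cv2.cvtColor(im,cv2.COLOR_RGB2HSV); m=((h[...,1]<60)&(h[...,2]>135)).astype(np.uint8)
    for c in cv2.findContours(m,0,1)[0]:
        if cv2.contourArea(c)<amin: continue
        P=unproj(cam,c[:,0,:],z)[:,:2]*1000
        i=P[:,0].argmin(); (x,y),(w,hh),a=cv2.minAreaRect(P.astype(np.float32))
        if w<hh: w,hh,a=hh,w,a-90
        a=np.radians((a+90)%180-90)
        print(cam,'c',np.round([x,y]),'LW',round(w),round(hh),'yaw',round(a,3),'near',np.round([x-w/2*np.cos(a),y-w/2*np.sin(a)],1))
E
python3 -c "
from h import *
im=save('wrist','w3');ends('wrist',im=im)"
```

```text
wrist c [716. 373.] LW 72 62 yaw 1.291 near [705.9 338.2]
wrist c [628.  89.] LW 16 7 yaw 0.152 near [620.4  88.1]
wrist c [590. 264.] LW 170 40 yaw 0.124 near [505.6 253.6]
wrist c [560. 170.] LW 102 40 yaw -0.008 near [509.2 170.7]
wrist c [525.  72.] LW 57 40 yaw 0.163 near [497.4  67.7]
```

View pics/w3.png

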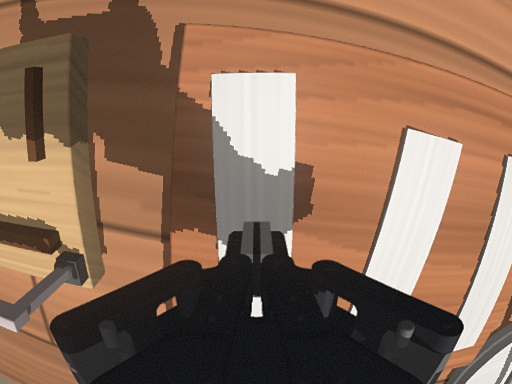

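The near end has moved from x=511 to 497, so the strip now drags along under this load. I'll continue.

Emit:
servo_tool(delta_pos=[[5,0,0.5],[7,0,0.5],[7,0,0],[7,0,0],[7,0,0],[7,0,0],[7,0,0],[7,0,0],[7,0,0],[6,0,0]], dr=[[0,0,0],[0,0,0],[0,0,0],[0,0,0],[0,0,0],[0,0,0],[0,0,0],[0,0,0],[0,0,0],[0,0,0]], hand=[0,0,0,0,0,0,0,0,0,0])

```text
time_s: 10.2
position: [0.5171, 0.0712, 0.071]
orientation: [-0.234, 3.116, 0.0]
contact_force: [8.4, 1.4, 11.9]
width: -0.003
finger_force: 5.9
```

Emit:
servo_tool(delta_pos=[[0,0,-10],[0,0,-40],[0,0,-50],[0,0,0]], dr=[[0,0,0],[0,0,0],[0,0,0],[0,0,0]], hand=[0,0,70,70])

```text
time_s: 10.7
position: [0.5106, 0.0707, 0.1702]
orientation: [-0.236, 3.129, -0.0]
contact_force: [0.6, 0.3, 0.3]
width: 0.412
finger_force: 0.0
```

```bash
python3 -c "
from h import *
st(); ends('wrist');ends('side')"
```

```text
t 10.7 p [0.5106 0.0707 0.1702] o [-0.236  3.129 -0.   ] F [0.6 0.3 0.3] w 0.412 ff 0.0 q [ 0.05  0.18  1.95 -0.    1.01 -1.67]
wrist c [710. 467.] LW 142 36 yaw 0.554 near [649.9 430. ]
wrist c [ 699. -198.] LW 133 11 yaw -1.477 near [ 693.1 -131.3]
wrist c [553. 258.] LW 103 40 yaw 0.117 near [502.2 252.1]
wrist c [541. 169.] LW 70 40 yaw -0.017 near [505.9 169.7]
wrist c [513.  71.] LW 169 40 yaw 0.158 near [429.6  57.5]
side c [493. 439.] LW 74 73 yaw -1.259 near [482.  474.1]
side c [784. 455.] LW 236 103 yaw 0.069 near [666.5 446.6]
side c [588. 264.] LW 170 42 yaw 0.12 near [504.1 254.3]
side c [593. 170.] LW 170 42 yaw -0.005 near [508.5 170.8]
side c [514.  72.] LW 171 44 yaw 0.165 near [430.1  57.9]
```

```bash
python3 -c "
from h import *
plan(451,61,46,.156)"
```

```text
t 10.8 p [0.5074 0.0705 0.1665] o [ 0.235 -3.129 -0.   ] F [ 0.3 -0.2 -0.1] w 0.592 ff 0.0 q [ 0.05  0.18  1.96 -0.    1.01 -1.67]
shift [ 56.7  -1.  120.7] yaw now 0.15
turn [ 0.    -0.004 -0.006] shift after turn [ 57.2  -0.7 120.5]
```

Emit:
servo_tool(delta_pos=[[28,0,0],[28,-1,0],[0,0,40],[0,0,20],[0,0,0],[0,0,0]], dr=[[0,0,0],[0,0,0],[0,0,0],[0,0,0],[0,0,0],[0,0,0]], hand=[70,70,70,70,70,70])

```text
time_s: 11.55
position: [0.453, 0.0612, 0.1072]
orientation: [0.236, -3.13, -0.0]
contact_force: [0.1, 0.2, -0.0]
width: 0.821
finger_force: 0.0
```

```bash
python3 -c "
from h import *
plan(451,61,46,.156)"
```

```text
t 11.55 p [0.453  0.0612 0.1072] o [ 0.236 -3.13  -0.   ] F [ 0.1  0.2 -0. ] w 0.821 ff 0.0 q [ 0.04  0.17  2.11 -0.    0.86 -1.68]
shift [ 1.9  0.1 61.2] yaw now 0.15
turn [ 0.    -0.002 -0.006] shift after turn [ 2.   0.1 61.2]
```

Emit:
servo_tool(delta_pos=[[2,0,20],[0,0,25],[0,0,16],[0,0,0],[0,0,0],[0,0,0],[0,0,0],[0,0,0]], dr=[[0,0,0],[0,0,0],[0,0,0],[0,0,0],[0,0,0],[0,0,0],[0,0,0],[0,0,0]], hand=[70,70,70,70,30,30,30,30], grip_force=40)

```text
time_s: 12.55
position: [0.4529, 0.061, 0.0479]
orientation: [-0.236, 3.131, -0.0]
contact_force: [0.3, -0.4, 3.6]
width: 0.449
finger_force: 39.9
```

```bash
python3 -c "
from h import *
st();ends('side')"
```

```text
t 12.55 p [0.4529 0.061  0.0479] o [-0.236  3.131 -0.   ] F [ 0.3 -0.4  3.6] w 0.449 ff 39.93148326873779 q [ 0.04  0.28  2.14 -0.    0.72 -1.68]
side c [493. 439.] LW 73 73 yaw -1.213 near [480.4 473.4]
side c [784. 455.] LW 236 103 yaw 0.069 near [666.5 446.6]
side c [588. 264.] LW 170 42 yaw 0.12 near [504.1 254.3]
side c [593. 170.] LW 170 42 yaw -0.007 near [508.4 170.8]
side c [528.  74.] LW 144 44 yaw 0.141 near [456.8  63.6]
side c [ 479. -432.] LW 140 86 yaw 1.1 near [ 447.4 -494.4]
```

Emit:
servo_tool(delta_pos=[[0,0,-4],[0,0,-10],[0,0,-20],[0,0,-30],[0,0,-30],[0,0,0],[0,0,0]], dr=[[0,0,0],[0,0,0],[0,0,0],[0,0,0],[0,0,0],[0,0,0],[0,0,0]], hand=[30,30,30,30,30,30,30], grip_force=70)

```text
time_s: 13.48
position: [0.4511, 0.0609, 0.1406]
orientation: [0.236, -3.132, -0.0]
contact_force: [0.2, -0.1, -1.5]
width: 0.44
finger_force: 70.1
```

```bash
python3 -c "
from h import *
st(); im=save('side','s2'); cv2.imwrite('pics/s2c.png',cv2.resize(im[100:310,180:400,::-1],None,fx=2.5,fy=2.5))
c=manip.camera_params('wrist'); 
im=save('wrist','w4')"
```

```text
t 13.475 p [0.4511 0.0609 0.1406] o [ 0.236 -3.132 -0.   ] F [ 0.2 -0.1 -1.5] w 0.44 ff 70.05985021591187 q [ 0.04  0.11  2.1  -0.    0.93 -1.68]
```

View pics/s2c.png

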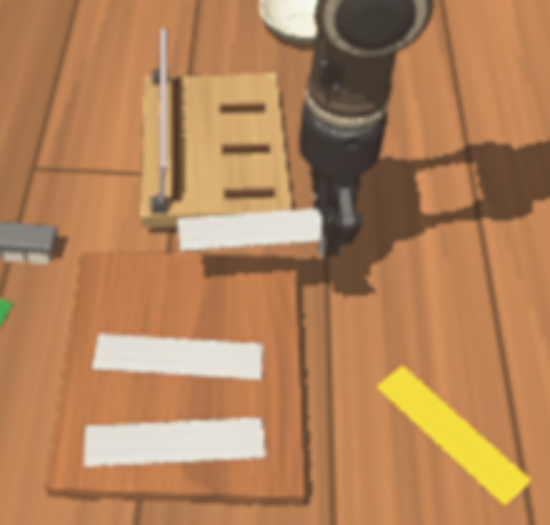

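The strip is held level at its near end and is clear of the riser. Next I'll go over the press.

```bash
python3 -c "
from h import *
plan(438,-102,140,.08)"
```

```text
t 13.575 p [0.4505 0.0609 0.1398] o [ 0.235 -3.13  -0.   ] F [ 0.5  0.7 -0.3] w 0.44 ff 70.05932092666626 q [ 0.04  0.11  2.1   0.    0.93 -1.68]
shift [ 3.670e+01 -1.592e+02 -1.000e-01] yaw now 0.15
turn [ 0.    -0.003  0.07 ] shift after turn [  25.5 -161.4   -0.2]
```

Emit:
servo_tool(delta_pos=[[9,-32,0],[9,-32,0],[9,-32,0],[9,-32,0],[0,-31,0],[0,0,0],[0,0,0]], dr=[[0,0,0.035],[0,0,0.035],[0,0,0],[0,0,0],[0,0,0],[0,0,0],[0,0,0]], hand=[30,30,30,30,30,30,30])

```text
time_s: 14.45
position: [0.4313, -0.1003, 0.1401]
orientation: [0.125, -3.137, -0.002]
contact_force: [0.4, 0.2, -0.1]
width: 0.443
finger_force: 70.2
```

```bash
python3 -c "
from h import *
st(); im=save('wrist','w5')"
```

```text
t 14.45 p [ 0.4313 -0.1003  0.1401] o [ 1.250e-01 -3.137e+00 -2.000e-03] F [ 0.4  0.2 -0.1] w 0.443 ff 70.16878008842468 q [-0.33  0.09  2.13  0.    0.93 -1.98]
```

View pics/w5.png

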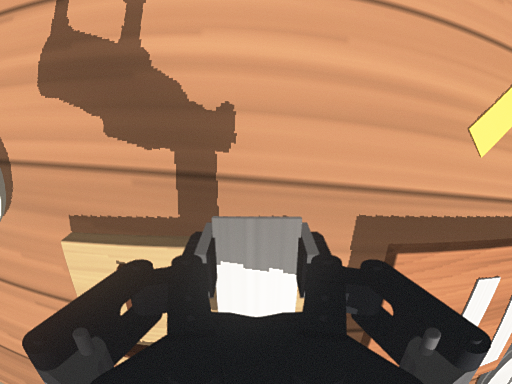

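Here the strip is held at (212–302, 217+), and the press's near right corner shows at about (62,240).

```bash
python3 -c "
from h import *
print(np.round(unproj('wrist',[(212,217),(302,217)],.1515)*1000,1))
print(np.round(unproj('wrist',[(62,240)],.045)*1000,1))
# top0/side0/others: crop enlarge for corner picking
a=cv2.imread('pics/top0.png')[140:235,250:370]; b=cv2.imread('pics/side0.png')[105:205,225:310]
a=cv2.resize(a,(480,380),interpolation=cv2.INTER_CUBIC); b=cv2.resize(b,(320,376),interpolation=cv2.INTER_CUBIC)
b=cv2.copyMakeBorder(b,0,4,0,0,0); cv2.imwrite('pics/crop1.png',np.hstack([a,b]))"
```

```text
[[ 413.  -120.7  151.5]
 [ 409.7  -80.3  151.5]]
[[ 500.5 -291.9   45. ]]
```

View pics/crop1.png

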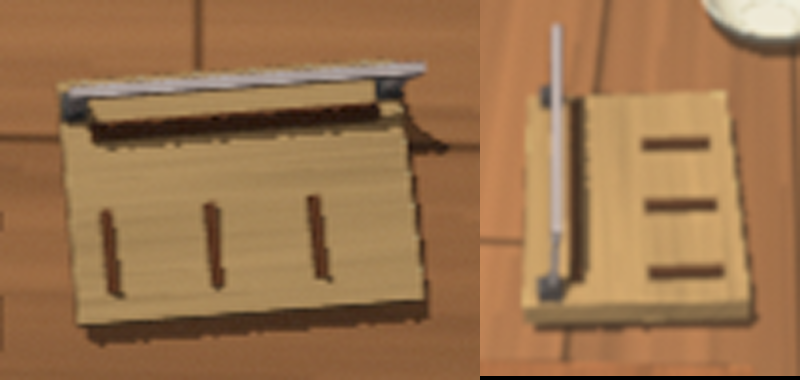

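The top crop has the near-left corner at (79,325) and the near-right corner at (426,298). The side crop has the near-left at (750,304), near-right at (727,92) and far-left at (523,307).

```bash
python3 -c "
from h import *
print(np.round(unproj('top',[(269.75,221.25),(356.5,214.5)],.045)*1000,1))
print(np.round(unproj('side',[(296.7,185.9),(290.6,129.5),(236.4,186.6)],.045)*1000,1))
# rib tops in top crop: left rib near/far ends etc
q=np.array([(118,297),(105,210),(219,289),(208,203),(326,280),(314,195)])/4+[250,140]
print(np.round(unproj('top',q,.055)*1000,1))"
```

```text
[[ 477.6  -52.3   45. ]
 [ 502.  -300.8   45. ]]
[[ 476.1  -40.9   45. ]
 [ 497.3 -292.6   45. ]
 [ 653.2  -27.2   45. ]]
[[ 496.9  -79.1   55. ]
 [ 559.4  -69.5   55. ]
 [ 504.  -150.9   55. ]
 [ 566.  -143.3   55. ]
 [ 512.  -227.1   55. ]
 [ 573.5 -219.6   55. ]]
```

```bash
cat >> h.py <<'E'
PE=np.array([489.,-171.]);PY=.087
def pw(x,y): 
    c,s=np.cos(PY),np.sin(PY); return PE+[c*x-s*y,s*x+c*y]
def bed(p):
    c,s=np.cos(PY),np.sin(PY); d=np.asarray(p)[:2]-PE; return np.round([c*d[0]+s*d[1],-s*d[0]+c*d[1]],1)
E
python3 -c "
from h import *
print(pw(-28,67)); plan(*pw(-28,67),45,PY)"
```

```text
[ 455.28424968 -106.68632976]
t 14.5 p [ 0.4314 -0.1001  0.1402] o [ 1.260e-01 -3.137e+00 -2.000e-03] F [0.2 0.8 0.1] w 0.441 ff 70.16836524009705 q [-0.33  0.09  2.13  0.    0.93 -1.98]
shift [-23.5  -8.6  95.2] yaw now 0.081
turn [ 0.001 -0.002 -0.006] shift after turn [-23.3  -8.7  95.2]
```

Emit:
servo_tool(delta_pos=[[-12,-5,0],[-11,-4,15],[0,0,30],[0,0,30],[0,0,15],[0,0,5],[0,0,0],[0,0,0]], dr=[[0,0,-0.006],[0,0,0],[0,0,0],[0,0,0],[0,0,0],[0,0,0],[0,0,0],[0,0,0]], hand=[30,30,30,30,30,30,30,30])

```text
time_s: 15.5
position: [0.4569, -0.1084, 0.0471]
orientation: [-0.135, 3.137, -0.001]
contact_force: [-0.1, 0.2, -0.9]
width: 0.445
finger_force: 70.2
```

Emit:
servo_tool(delta_pos=[[0,0,2],[0,0,2],[0,0,0]], dr=[[0,0,0],[0,0,0],[0,0,0]], hand=[30,30,30])

```text
time_s: 15.88
position: [0.4557, -0.1081, 0.042]
orientation: [0.135, -3.139, -0.0]
contact_force: [-0.3, 1.0, -0.3]
width: 0.441
finger_force: 70.2
```

Emit:
servo_tool(delta_pos=[[0,0,2],[0,0,2],[0,0,1],[0,0,0]], dr=[[0,0,0],[0,0,0],[0,0,0],[0,0,0]], hand=[30,30,30,30])

```text
time_s: 16.38
position: [0.4557, -0.108, 0.0369]
orientation: [0.135, -3.138, -0.0]
contact_force: [-0.8, 0.1, 0.0]
width: 0.437
finger_force: 70.2
```

Emit:
servo_tool(delta_pos=[[0,0,1],[0,0,1],[0,0,0],[0,0,0]], dr=[[0,0,0],[0,0,0],[0,0,0],[0,0,0]], hand=[30,30,30,30])

```text
time_s: 16.88
position: [0.4558, -0.1081, 0.0351]
orientation: [-0.135, 3.139, -0.0]
contact_force: [0.5, -0.1, -0.9]
width: 0.443
finger_force: 70.2
```

Emit:
servo_tool(delta_pos=[[0,0,1],[0,0,1],[0,0,0],[0,0,0]], dr=[[0,0,0],[0,0,0],[0,0,0],[0,0,0]], hand=[30,30,30,30])

```text
time_s: 17.38
position: [0.456, -0.1081, 0.0332]
orientation: [-0.135, 3.138, -0.0]
contact_force: [-0.9, -0.9, 2.5]
width: 0.439
finger_force: 70.3
```

Emit:
servo_tool(delta_pos=[[0,0,1],[0,0,0],[-3,0,0],[-3,0,0],[0,0,0]], dr=[[0,0,0],[0,0,0],[0,0,0],[0,0,0],[0,0,0]], hand=[30,30,30,30,30])

```text
time_s: 18.0
position: [0.4593, -0.1073, 0.0322]
orientation: [0.136, -3.133, -0.002]
contact_force: [-7.3, -1.0, 11.1]
width: 0.441
finger_force: 71.0
```

Emit:
servo_tool(delta_pos=[[0,0,-1],[-2,0,0],[-2,0,0],[0,0,0]], dr=[[0,0,0],[0,0,0],[0,0,0],[0,0,0]], hand=[30,30,30,30])

```text
time_s: 18.5
position: [0.4643, -0.107, 0.033]
orientation: [0.136, -3.135, -0.001]
contact_force: [-4.4, 0.1, 6.3]
width: 0.437
finger_force: 70.6
```

Emit:
servo_tool(delta_pos=[[-2,0,0],[-2,0,0],[0,0,0]], dr=[[0,0,0],[0,0,0],[0,0,0]], hand=[30,30,30])

```text
time_s: 18.88
position: [0.466, -0.1067, 0.0329]
orientation: [0.137, -3.13, -0.002]
contact_force: [-8.8, -1.7, 12.9]
width: 0.44
finger_force: 71.0
```

Emit:
servo_tool(delta_pos=[[0,0,-1.5],[-2,0,0],[0,0,0]], dr=[[0,0,0],[0,0,0],[0,0,0]], hand=[30,30,30])

```text
time_s: 19.25
position: [0.466, -0.1062, 0.033]
orientation: [0.136, -3.126, -0.003]
contact_force: [-9.7, -3.1, 5.7]
width: 0.441
finger_force: 70.6
```

Emit:
servo_tool(delta_pos=[[0,3,0],[0,3,0],[0,0,0]], dr=[[0,0,0],[0,0,0],[0,0,0]], hand=[30,30,30])

```text
time_s: 19.62
position: [0.4655, -0.1011, 0.0331]
orientation: [0.136, -3.127, -0.001]
contact_force: [-11.2, -6.5, 4.8]
width: 0.438
finger_force: 70.7
```

Emit:
servo_tool(delta_pos=[[0,2,0],[0,2,0],[0,0,0]], dr=[[0,0,0],[0,0,0],[0,0,0]], hand=[30,30,30])

```text
time_s: 20.0
position: [0.4652, -0.0983, 0.0331]
orientation: [0.133, -3.127, 0.001]
contact_force: [-11.4, -12.1, 4.3]
width: 0.442
finger_force: 71.0
```

Emit:
servo_tool(delta_pos=[[0,2,0],[0,0,0]], dr=[[0,0,0],[0,0,0]], hand=[30,30])

```text
time_s: 20.25
position: [0.4651, -0.098, 0.0331]
orientation: [0.134, -3.127, 0.005]
contact_force: [-13.1, -18.8, 2.9]
width: 0.44
finger_force: 71.0
```

```bash
python3 -c "
from h import *
s=st(); print(bed(s['position']*1000))"
```

```text
t 20.25 p [ 0.4651 -0.098   0.0331] o [ 0.134 -3.127  0.005] F [-13.1 -18.8   2.9] w 0.44 ff 71.03936433792114 q [-0.29  0.35  2.09 -0.01  0.71 -1.94]
[-17.5  74.8]
```

Emit:
servo_tool(delta_pos=[[0,-2,0],[1,-1,0],[0,0,0],[0,0,0],[0,0,0],[0,0,-20],[0,0,-40],[0,0,-40],[0,0,0]], dr=[[0,0,0],[0,0,0],[0,0,0],[0,0,0],[0,0,0],[0,0,0],[0,0,0],[0,0,0],[0,0,0]], hand=[30,30,52,52,52,52,52,52,52])

```text
time_s: 21.38
position: [0.4735, -0.0985, 0.1383]
orientation: [-0.136, 3.13, -0.005]
contact_force: [0.3, 0.5, -0.4]
width: 0.609
finger_force: 0.0
```

```bash
python3 -c "
from h import *
s=st(); ends('side',z=.048); ends('side');ends('top',.048)
print('home near',pw(-38,75),'c',pw(47,75))"
```

```text
t 21.375 p [ 0.4735 -0.0985  0.1383] o [-0.136  3.13  -0.005] F [ 0.3  0.5 -0.4] w 0.609 ff 0.0 q [-0.3   0.16  2.05  0.    0.93 -1.95]
side c [492. 435.] LW 74 73 yaw -1.503 near [489.8 472. ]
side c [789. 451.] LW 241 105 yaw 0.069 near [669. 443.]
side c [589. 257.] LW 173 43 yaw 0.118 near [503.6 247.1]
side c [594. 161.] LW 173 43 yaw -0.007 near [508. 162.]
side c [526. -93.] LW 166 43 yaw 0.093 near [ 443.2 -101. ]
side c [493. 439.] LW 73 72 yaw -1.503 near [490.6 475.1]
side c [784. 455.] LW 236 103 yaw 0.069 near [666.5 446.6]
side c [588. 264.] LW 170 42 yaw 0.12 near [504.1 254.3]
side c [593. 170.] LW 170 42 yaw -0.005 near [508.5 170.8]
side c [526. -78.] LW 164 41 yaw 0.06 near [444.2 -82.6]
top c [ 459. -455.] LW 136 136 yaw 0.763 near [ 409.6 -502. ]
top c [499. 451.] LW 71 69 yaw -1.55 near [498.6 486.9]
top c [598. 169.] LW 170 41 yaw -0.007 near [513.  169.4]
top c [594. 265.] LW 172 42 yaw 0.121 near [509.  254.2]
top c [797. 475.] LW 187 182 yaw 1.03 near [749.1 394.6]
home near [444.62694849 -99.58548957] c [529.30546884 -92.19981484]
```

```bash
python3 -c "
from h import *
plan(594,170,78,-.006)"
```

```text
t 21.525 p [ 0.4693 -0.0973  0.1338] o [ 1.360e-01 -3.137e+00 -1.000e-03] F [-0.1 -0.7 -0.1] w 0.605 ff 0.0 q [-0.3   0.17  2.05  0.    0.93 -1.95]
shift [-147.5  255.5   55.7] yaw now 0.087
turn [ 0.001 -0.001  0.093] shift after turn [-123.1  268.1   55.8]
```

Emit:
servo_tool(delta_pos=[[0,40,-20],[-20,50,0],[-30,50,0],[-40,50,0],[-40,50,0],[-17.5,15.5,0],[0,0,0]], dr=[[0,0,0],[0,0,0],[0,0,0],[0,0,0],[0,0,0],[0,0,0],[0,0,0.093]], hand=[0,0,0,0,0,0,0])

```text
time_s: 22.4
position: [0.593, 0.1688, 0.1519]
orientation: [-0.01, -3.139, 0.001]
contact_force: [-0.4, -0.8, -0.2]
width: 0.005
finger_force: 0.0
```

Emit:
servo_tool(delta_pos=[[0,0,40],[0,0,30],[0,0,5],[0,0,0],[0,0,0]], dr=[[0,0,0],[0,0,0],[0,0,0],[0,0,0],[0,0,0]], hand=[0,0,0,0,0])

```text
time_s: 23.02
position: [0.5944, 0.1671, 0.0808]
orientation: [0.011, 3.139, 0.001]
contact_force: [-0.4, -0.1, -0.2]
width: -0.001
finger_force: 0.0
```

```bash
python3 -c "
from h import *
plan(594,170,70,-.006);ends('side')"
```

```text
t 23.025 p [0.5944 0.1671 0.0808] o [1.100e-02 3.139e+00 1.000e-03] F [-0.4 -0.1 -0.2] w -0.001 ff 0.0 q [ 0.2   0.48  1.75  0.    0.91 -1.36]
shift [ 0.4  2.9 10.8] yaw now -0.007
turn [ 0.001  0.002 -0.001] shift after turn [ 0.4  2.9 10.8]
side c [493. 439.] LW 74 73 yaw 0.524 near [461.1 420.7]
side c [783. 455.] LW 237 103 yaw 0.069 near [665.  446.5]
side c [588. 264.] LW 170 42 yaw 0.117 near [504.1 254.2]
side c [542. 170.] LW 68 42 yaw -0.017 near [508.3 170.8]
side c [630. 170.] LW 97 41 yaw -0.017 near [581.1 170.8]
side c [810.  21.] LW 120 32 yaw -0.025 near [750.6  22.8]
side c [503. -81.] LW 120 37 yaw 0.061 near [443.1 -84.7]
side c [ 486. -397.] LW 72 61 yaw 1.141 near [ 471.3 -429.8]
```

Emit:
servo_tool(delta_pos=[[0,2,6],[0,1,4],[0,0,2],[0,0,0],[0,0,0]], dr=[[0,0,0],[0,0,0],[0,0,0],[0,0,0],[0,0,0]], hand=[0,0,0,0,0])

```text
time_s: 23.7
position: [0.5937, 0.1699, 0.071]
orientation: [-0.01, -3.142, 0.001]
contact_force: [-5.3, -2.5, 16.7]
width: 0.003
finger_force: 8.3
```

Emit:
servo_tool(delta_pos=[[4,0,0.5],[8,0,0.5],[8,0,0.3],[9,0,0],[9,0,0],[9,0,0],[9,0,0],[9,0,0],[9,0,0],[8,0,0]], dr=[[0,0,0],[0,0,0],[0,0,0],[0,0,0],[0,0,0],[0,0,0],[0,0,0],[0,0,0],[0,0,0],[0,0,0]], hand=[0,0,0,0,0,0,0,0,0,0])

```text
time_s: 24.95
position: [0.5194, 0.172, 0.0711]
orientation: [0.01, 3.124, 0.006]
contact_force: [7.0, -0.0, 9.9]
width: -0.0
finger_force: 4.7
```

Emit:
servo_tool(delta_pos=[[0,0,-10],[0,0,-40],[0,0,-50],[0,0,0]], dr=[[0,0,0],[0,0,0],[0,0,0],[0,0,0]], hand=[0,0,70,70])

```text
time_s: 25.45
position: [0.5142, 0.1713, 0.1707]
orientation: [0.011, 3.134, 0.003]
contact_force: [-0.0, -0.4, 0.7]
width: 0.418
finger_force: 0.0
```

```bash
python3 -c "
from h import *
st(); ends('wrist');ends('side');ends('side',.048)"
```

```text
t 25.45 p [0.5142 0.1713 0.1707] o [1.100e-02 3.134e+00 3.000e-03] F [-0.  -0.4  0.7] w 0.418 ff 0.0 q [ 0.24  0.22  1.89  0.    1.02 -1.32]
wrist c [ 692. -162.] LW 112 11 yaw -1.476 near [ 686.3 -105.8]
wrist c [694. 471.] LW 118 31 yaw 0.953 near [660. 423.]
wrist c [550. 258.] LW 96 40 yaw 0.118 near [502.1 252.5]
wrist c [501. 440.] LW 74 35 yaw 0.267 near [465.6 430.2]
wrist c [519. -76.] LW 156 40 yaw 0.075 near [441.4 -81.9]
wrist c [514. 171.] LW 167 40 yaw -0.007 near [430.7 171.8]
side c [493. 439.] LW 74 73 yaw 0.524 near [461.1 420.6]
side c [784. 455.] LW 236 103 yaw 0.069 near [666.5 446.6]
side c [588. 264.] LW 170 42 yaw 0.117 near [504.1 254.2]
side c [516. 172.] LW 171 43 yaw -0.012 near [430.9 172.9]
side c [810.  20.] LW 120 32 yaw -0.063 near [750.2  24.1]
side c [581. -74.] LW 54 41 yaw 0.06 near [553.5 -76. ]
side c [493. 435.] LW 76 74 yaw 0.524 near [459.7 416.5]
side c [789. 451.] LW 241 105 yaw 0.069 near [669. 443.]
side c [590. 257.] LW 173 43 yaw 0.117 near [503.6 247. ]
side c [516. 163.] LW 174 44 yaw -0.012 near [429.  164.1]
side c [815.   9.] LW 122 32 yaw -0.063 near [754.3  12.5]
side c [579. -88.] LW 61 41 yaw 0.06 near [547.9 -89.8]
```

Emit:
servo_tool(delta_pos=[[29,0,0],[30,1,0],[0,0,40],[0,0,20],[0,0,0],[0,0,0]], dr=[[0,0,0],[0,0,0],[0,0,0],[0,0,0],[0,0,0],[0,0,0]], hand=[70,70,70,70,70,70])

```text
time_s: 26.35
position: [0.452, 0.1718, 0.1059]
orientation: [-0.011, -3.14, 0.001]
contact_force: [-0.5, 0.1, 0.8]
width: 0.816
finger_force: 0.0
```

```bash
python3 -c "
from h import *
plan(452,172,46,-.008)"
```

```text
t 26.35 p [0.452  0.1718 0.1059] o [-1.10e-02 -3.14e+00  1.00e-03] F [-0.5  0.1  0.8] w 0.816 ff 0.0 q [ 0.27  0.22  2.06  0.    0.87 -1.29]
shift [-0.1  0.3 59.9] yaw now -0.007
turn [-0.    -0.001  0.001] shift after turn [-0.   0.2 59.9]
```

Emit:
servo_tool(delta_pos=[[0,0,20],[0,0,25],[0,0,15],[0,0,0],[0,0,0],[0,0,0],[0,0,0],[0,0,0],[0,0,0]], dr=[[0,0,0],[0,0,0],[0,0,0],[0,0,0],[0,0,0],[0,0,0],[0,0,0],[0,0,0],[0,0,0]], hand=[70,70,70,70,30,30,30,30,30], grip_force=70)

```text
time_s: 27.48
position: [0.4533, 0.1722, 0.0472]
orientation: [0.011, 3.139, 0.001]
contact_force: [-0.2, -0.3, 6.1]
width: 0.439
finger_force: 69.6
```

Emit:
servo_tool(delta_pos=[[0,0,-4],[0,0,-10],[0,0,-20],[0,0,-30],[0,0,-30],[0,0,0],[0,0,0]], dr=[[0,0,0],[0,0,0],[0,0,0],[0,0,0],[0,0,0],[0,0,0],[0,0,0]], hand=[30,30,30,30,30,30,30])

```text
time_s: 28.35
position: [0.4515, 0.1717, 0.1397]
orientation: [-0.011, -3.14, 0.0]
contact_force: [0.2, 0.1, 0.3]
width: 0.442
finger_force: 70.1
```

```bash
python3 -c "
from h import *
s=st(); print(pw(-28,-8)); plan(*pw(-40,-8),140,PY); im=save('wrist','w6'); ends('wrist',s['position'][2]+.015,im)"
```

```text
t 28.35 p [0.4515 0.1717 0.1397] o [-0.011 -3.14   0.   ] F [0.2 0.1 0.3] w 0.442 ff 70.06467819213867 q [ 0.27  0.16  2.04  0.    0.94 -1.29]
[ 461.80102151 -181.40267124]
t 28.35 p [0.4515 0.1717 0.1397] o [-0.011 -3.14   0.   ] F [0.2 0.1 0.3] w 0.442 ff 70.06467819213867 q [ 0.27  0.16  2.04  0.    0.94 -1.29]
shift [-7.000e-01 -3.541e+02 -2.000e-01] yaw now -0.007
turn [-0.    -0.001 -0.094] shift after turn [ 3.250e+01 -3.527e+02 -3.000e-01]
wrist c [501. 228.] LW 34 9 yaw 0.647 near [487.3 217.5]
wrist c [470. 172.] LW 41 30 yaw 1.416 near [467.  152.2]
wrist c [454. 221.] LW 17 7 yaw -1.445 near [452.7 230.1]
wrist c [458.  33.] LW 88 23 yaw 0.07 near [413.8  30.3]
```

Emit:
servo_tool(delta_pos=[[0,-44,0],[0,-45,0],[0,-45,0],[0,-45,0],[0,-45,0],[0,-45,0],[0,-45,0],[0,-40,0],[0,0,0],[0,0,0]], dr=[[0,0,0],[0,0,0],[0,0,0],[0,0,0],[0,0,0],[0,0,0],[0,0,0],[0,0,-0.094],[0,0,0],[0,0,0]], hand=[30,30,30,30,30,30,30,30,30,30])

```text
time_s: 29.65
position: [0.4487, -0.1812, 0.1389]
orientation: [0.135, -3.136, -0.003]
contact_force: [0.0, 0.3, -0.0]
width: 0.444
finger_force: 70.2
```

```bash
python3 -c "
from h import *
plan(*pw(-28,-8),42,PY)"
```

```text
t 29.65 p [ 0.4487 -0.1812  0.1389] o [ 1.350e-01 -3.136e+00 -3.000e-03] F [ 0.   0.3 -0. ] w 0.444 ff 70.21472096443176 q [-0.47  0.17  2.04  0.    0.94 -2.13]
shift [-13.3  -1.5  96.9] yaw now 0.086
turn [ 0.002 -0.003 -0.001] shift after turn [-13.1  -1.3  96.9]
```

Emit:
servo_tool(delta_pos=[[-7,-1,10],[-6,0,25],[0,0,30],[0,0,20],[0,0,10],[0,0,4],[0,0,3],[0,0,0],[0,0,0]], dr=[[0,0,0],[0,0,0],[0,0,0],[0,0,0],[0,0,0],[0,0,0],[0,0,0],[0,0,0],[0,0,0]], hand=[30,30,30,30,30,30,30,30,30])

```text
time_s: 30.78
position: [0.4634, -0.1823, 0.0389]
orientation: [-0.137, 3.137, -0.001]
contact_force: [-0.3, 0.7, 0.4]
width: 0.438
finger_force: 70.2
```

Emit:
servo_tool(delta_pos=[[0,0,2],[0,0,1],[0,0,0],[0,0,0]], dr=[[0,0,0],[0,0,0],[0,0,0],[0,0,0]], hand=[30,30,30,30])

```text
time_s: 31.28
position: [0.4629, -0.182, 0.0353]
orientation: [0.137, -3.139, -0.0]
contact_force: [-0.3, 0.9, 0.0]
width: 0.443
finger_force: 70.2
```

Emit:
servo_tool(delta_pos=[[0,0,1],[0,0,1],[0,0,1],[0,0,0]], dr=[[0,0,0],[0,0,0],[0,0,0],[0,0,0]], hand=[30,30,30,30])

```text
time_s: 31.78
position: [0.4629, -0.182, 0.0324]
orientation: [0.137, -3.139, 0.0]
contact_force: [-1.4, -0.8, 2.6]
width: 0.441
finger_force: 70.4
```

Emit:
servo_tool(delta_pos=[[-3,0,0],[-3,0,0],[-2,0,0],[0,0,0]], dr=[[0,0,0],[0,0,0],[0,0,0],[0,0,0]], hand=[30,30,30,30])

```text
time_s: 32.28
position: [0.4711, -0.1813, 0.0324]
orientation: [-0.137, 3.139, -0.0]
contact_force: [-2.6, -0.7, 4.8]
width: 0.439
finger_force: 70.5
```

Emit:
servo_tool(delta_pos=[[-2,0,0],[-2,0,0],[0,0,0]], dr=[[0,0,0],[0,0,0],[0,0,0]], hand=[30,30,30])

```text
time_s: 32.65
position: [0.4721, -0.181, 0.0322]
orientation: [0.139, -3.132, -0.001]
contact_force: [-10.6, -1.6, 10.6]
width: 0.441
finger_force: 71.0
```

Emit:
servo_tool(delta_pos=[[-1,0,-0.5],[0,3,0],[0,3,0],[0,0,0]], dr=[[0,0,0],[0,0,0],[0,0,0],[0,0,0]], hand=[30,30,30,30])

```text
time_s: 33.15
position: [0.4717, -0.1769, 0.0323]
orientation: [0.132, -3.132, 0.002]
contact_force: [-12.6, -12.4, 7.2]
width: 0.439
finger_force: 71.2
```

Emit:
servo_tool(delta_pos=[[0,2,-0.5],[0,2,0],[0,0,0]], dr=[[0,0,0],[0,0,0],[0,0,0]], hand=[30,30,30])

```text
time_s: 33.52
position: [0.4713, -0.1729, 0.0324]
orientation: [0.132, -3.132, 0.002]
contact_force: [-11.8, -11.8, 4.1]
width: 0.443
finger_force: 71.1
```

```bash
python3 -c "
from h import *
s=st(); print(bed(s['position']*1000))"
```

```text
t 33.525 p [ 0.4713 -0.1729  0.0324] o [ 1.320e-01 -3.132e+00  2.000e-03] F [-11.8 -11.8   4.1] w 0.443 ff 71.13893508911133 q [-0.44  0.39  2.03 -0.01  0.73 -2.09]
[-17.8  -0.3]
```

Emit:
servo_tool(delta_pos=[[0,2,0],[0,1,0],[0,0,0]], dr=[[0,0,0],[0,0,0],[0,0,0]], hand=[30,30,30])

```text
time_s: 33.9
position: [0.4713, -0.1724, 0.0324]
orientation: [0.134, -3.133, 0.009]
contact_force: [-13.3, -20.2, 1.8]
width: 0.441
finger_force: 71.2
```

Emit:
servo_tool(delta_pos=[[0,-2,0],[1,-1,0],[0,0,0],[0,0,0],[0,0,0],[0,0,-20],[0,0,-40],[0,0,-40],[0,0,0]], dr=[[0,0,0],[0,0,0],[0,0,0],[0,0,0],[0,0,0],[0,0,0],[0,0,0],[0,0,0],[0,0,0]], hand=[30,30,52,52,52,52,52,52,52])

```text
time_s: 35.02
position: [0.4775, -0.1719, 0.137]
orientation: [-0.138, 3.13, -0.006]
contact_force: [0.0, 0.3, -0.3]
width: 0.607
finger_force: 0.0
```

```bash
python3 -c "
from h import *
s=st();ends('side',.048);ends('side'); print(pw(-38,0),pw(-38,75)); plan(589,263.5,78,.121)"
```

```text
t 35.025 p [ 0.4775 -0.1719  0.137 ] o [-0.138  3.13  -0.006] F [ 0.   0.3 -0.3] w 0.607 ff 0.0 q [-0.43  0.21  1.99  0.    0.93 -2.09]
side c [492. 435.] LW 74 73 yaw -1.503 near [489.8 472. ]
side c [789. 451.] LW 241 105 yaw 0.069 near [669. 443.]
side c [589. 257.] LW 173 42 yaw 0.12 near [503.6 247. ]
side c [525. -91.] LW 168 41 yaw 0.06 near [441.3 -96.2]
side c [ 532. -167.] LW 168 41 yaw 0.06 near [ 448.  -171.6]
side c [493. 439.] LW 73 72 yaw -1.503 near [490.6 475.1]
side c [784. 455.] LW 236 103 yaw 0.069 near [666.5 446.6]
side c [588. 264.] LW 170 42 yaw 0.12 near [504.1 254.3]
side c [525. -80.] LW 165 42 yaw 0.093 near [443.  -87.4]
side c [ 532. -152.] LW 164 40 yaw 0.06 near [ 449.6 -156.6]
[ 451.14372031 -174.30183106] [444.62694849 -99.58548957]
t 35.125 p [ 0.4742 -0.1707  0.1334] o [-0.138  3.138 -0.   ] F [ 0.6 -0.3 -0.3] w 0.611 ff 0.0 q [-0.43  0.21  2.    0.    0.93 -2.09]
shift [-152.4  422.4   55.4] yaw now 0.088
turn [-0.     0.001 -0.033] shift after turn [-166.3  417.1   55.4]
```

Emit:
servo_tool(delta_pos=[[0,42,-20],[0,45,0],[-10,45,0],[-20,45,0],[-20,45,0],[-25,45,0],[-25,45,0],[-25,45,0],[-27,65,0],[0,0,0]], dr=[[0,0,0],[0,0,0],[0,0,0],[0,0,0],[0,0,0],[0,0,0],[0,0,0],[0,0,0],[0,0,0],[0,0,-0.033]], hand=[0,0,0,0,0,0,0,0,0,0])

```text
time_s: 36.38
position: [0.5858, 0.2591, 0.1507]
orientation: [0.198, -3.133, -0.001]
contact_force: [-1.7, -0.5, 0.6]
width: 0.001
finger_force: 0.0
```

Emit:
servo_tool(delta_pos=[[0,0,35],[0,0,25],[0,0,0],[0,0,0]], dr=[[0,0,0],[0,0,0],[0,0,0],[0,0,0]], hand=[0,0,0,0])

```text
time_s: 36.88
position: [0.5861, 0.2546, 0.0931]
orientation: [0.188, -3.135, 0.0]
contact_force: [-0.8, -0.5, 0.1]
width: 0.002
finger_force: 0.0
```

```bash
python3 -c "
from h import *
plan(589,263.5,68,.121); ends('wrist')"
```

```text
t 36.875 p [0.5861 0.2546 0.0931] o [ 0.188 -3.135  0.   ] F [-0.8 -0.5  0.1] w 0.002 ff 0.0 q [ 0.34  0.5   1.69 -0.    0.95 -1.35]
shift [-3.9  8.5 25.1] yaw now 0.12
turn [-0.    -0.001 -0.001] shift after turn [-3.9  8.5 25.1]
wrist c [725. 491.] LW 106 42 yaw 0.138 near [672.5 483.4]
wrist c [781.  33.] LW 108 28 yaw -0.041 near [726.7  35.6]
wrist c [652. 264.] LW 18 8 yaw 0.121 near [643.7 262.9]
wrist c [504. 433.] LW 50 9 yaw 0.294 near [479.7 426.1]
wrist c [562. 262.] LW 112 40 yaw 0.13 near [506.4 254.4]
```

Emit:
servo_tool(delta_pos=[[-4,9,8],[0,0,8],[0,0,6],[0,0,3],[0,0,0],[0,0,0]], dr=[[0,0,0],[0,0,0],[0,0,0],[0,0,0],[0,0,0],[0,0,0]], hand=[0,0,0,0,0,0])

```text
time_s: 37.67
position: [0.589, 0.2647, 0.0711]
orientation: [0.189, -3.135, 0.0]
contact_force: [-6.2, -1.4, 15.2]
width: 0.002
finger_force: 7.2
```

Emit:
servo_tool(delta_pos=[[4,0,0.6],[8,0,0.6],[8,0,0.3],[9,0,0],[9,0,0],[9,0,0],[9,0,0],[9,0,0],[9,0,0],[8,0,0]], dr=[[0,0,0],[0,0,0],[0,0,0],[0,0,0],[0,0,0],[0,0,0],[0,0,0],[0,0,0],[0,0,0],[0,0,0]], hand=[0,0,0,0,0,0,0,0,0,0])

```text
time_s: 38.92
position: [0.5147, 0.2569, 0.0711]
orientation: [-0.188, 3.12, 0.007]
contact_force: [7.5, 0.4, 8.4]
width: 0.003
finger_force: 4.3
```

Emit:
servo_tool(delta_pos=[[0,0,-10],[0,0,-40],[0,0,-50],[0,0,0]], dr=[[0,0,0],[0,0,0],[0,0,0],[0,0,0]], hand=[0,0,70,70])

```text
time_s: 39.42
position: [0.5107, 0.256, 0.1713]
orientation: [-0.188, 3.128, 0.004]
contact_force: [-0.5, -0.3, 0.2]
width: 0.412
finger_force: 0.0
```

```bash
python3 -c "
from h import *
st(); ends('wrist');ends('side');ends('side',.048)"
```

```text
t 39.425 p [0.5107 0.256  0.1713] o [-0.188  3.128  0.004] F [-0.5 -0.3  0.2] w 0.412 ff 0.0 q [ 0.39  0.28  1.82  0.    1.03 -1.3 ]
wrist c [496. 454.] LW 75 74 yaw -1.416 near [490.7 491.4]
wrist c [511. 255.] LW 168 40 yaw 0.125 near [427.9 244.5]
side c [493. 439.] LW 75 73 yaw 0.535 near [461.3 420.3]
side c [783. 455.] LW 238 103 yaw 0.069 near [664.8 446.5]
side c [513. 257.] LW 170 42 yaw 0.118 near [428.  246.5]
side c [810.  21.] LW 120 33 yaw -0.032 near [750.2  23.2]
side c [578. -75.] LW 60 41 yaw 0.061 near [547.8 -76.4]
side c [ 581. -149.] LW 66 40 yaw 0.06 near [ 548.2 -150.7]
side c [ 459. -446.] LW 116 97 yaw -0.454 near [ 406.9 -420.2]
side c [493. 435.] LW 76 74 yaw 0.535 near [459.9 416.1]
side c [788. 451.] LW 242 105 yaw 0.069 near [667.3 442.8]
side c [512. 248.] LW 173 46 yaw 0.113 near [426.1 238.2]
side c [815.  10.] LW 122 34 yaw -0.032 near [754.3  11.6]
side c [577. -88.] LW 64 41 yaw 0.061 near [545.3 -90. ]
side c [ 583. -163.] LW 64 41 yaw 0.06 near [ 551.5 -165.4]
side c [ 459. -464.] LW 118 104 yaw -0.453 near [ 405.8 -437.8]
```

Emit:
servo_tool(delta_pos=[[29,0,0],[30,-1,0],[0,0,40],[0,0,20],[0,0,0],[0,0,0]], dr=[[0,0,0],[0,0,0],[0,0,0],[0,0,0],[0,0,0],[0,0,0]], hand=[70,70,70,70,70,70])

```text
time_s: 40.33
position: [0.449, 0.2465, 0.1063]
orientation: [0.189, -3.135, 0.001]
contact_force: [0.7, 0.5, 1.6]
width: 0.822
finger_force: 0.0
```

```bash
python3 -c "
from h import *
plan(449,248,46,.122)"
```

```text
t 40.325 p [0.449  0.2465 0.1063] o [ 1.890e-01 -3.135e+00  1.000e-03] F [0.7 0.5 1.6] w 0.822 ff 0.0 q [ 0.42  0.27  1.99 -0.    0.88 -1.27]
shift [-0.2  1.5 60.3] yaw now 0.12
turn [-0.    -0.001 -0.002] shift after turn [-0.1  1.5 60.3]
```

Emit:
servo_tool(delta_pos=[[0,1.5,20],[0,0,25],[0,0,15],[0,0,0],[0,0,0],[0,0,0],[0,0,0],[0,0,0],[0,0,0]], dr=[[0,0,0],[0,0,0],[0,0,0],[0,0,0],[0,0,0],[0,0,0],[0,0,0],[0,0,0],[0,0,0]], hand=[70,70,70,70,30,30,30,30,30], grip_force=70)

```text
time_s: 41.45
position: [0.4501, 0.2486, 0.0478]
orientation: [-0.189, 3.134, 0.001]
contact_force: [-1.4, -0.9, 6.5]
width: 0.442
finger_force: 69.6
```

Emit:
servo_tool(delta_pos=[[0,0,-4],[0,0,-10],[0,0,-20],[0,0,-30],[0,0,-30],[0,0,0],[0,0,0]], dr=[[0,0,0],[0,0,0],[0,0,0],[0,0,0],[0,0,0],[0,0,0],[0,0,0]], hand=[30,30,30,30,30,30,30])

```text
time_s: 42.32
position: [0.4484, 0.2478, 0.1402]
orientation: [0.189, -3.135, 0.001]
contact_force: [-0.5, 0.1, -1.4]
width: 0.439
finger_force: 70.1
```

```bash
python3 -c "
from h import *
plan(*pw(-40,-83),140,PY)"
```

```text
t 42.325 p [0.4484 0.2478 0.1402] o [ 1.890e-01 -3.135e+00  1.000e-03] F [-0.5  0.1 -1.4] w 0.439 ff 70.07090091705322 q [ 0.42  0.22  1.97  0.    0.95 -1.27]
shift [ 5.260e+01 -5.023e+02  4.000e-01] yaw now 0.12
turn [-0.    -0.001  0.033] shift after turn [ 3.590e+01 -5.038e+02  2.000e-01]
```

Emit:
servo_tool(delta_pos=[[6,-45,0],[6,-51,0],[6,-51,0],[6,-51,0],[6,-51,0],[6,-51,0],[6,-51,0],[6,-51,0],[4,-51,0],[0,-48,0]], dr=[[0,0,0],[0,0,0],[0,0,0],[0,0,0],[0,0,0],[0,0,0],[0,0,0],[0,0,0],[0,0,0],[0,0,0.033]], hand=[30,30,30,30,30,30,30,30,30,30])

```text
time_s: 43.58
position: [0.456, -0.2564, 0.1388]
orientation: [0.134, -3.136, -0.004]
contact_force: [0.7, 0.6, 0.1]
width: 0.437
finger_force: 70.2
```

Emit:
servo_tool(delta_pos=[[0,0,0],[0,0,0]], dr=[[0,0,0],[0,0,0]], hand=[30,30])

```text
time_s: 43.82
position: [0.4561, -0.2543, 0.139]
orientation: [0.136, -3.135, -0.005]
contact_force: [0.6, -0.4, -1.0]
width: 0.441
finger_force: 70.3
```

```bash
python3 -c "
from h import *
plan(*pw(-29,-83),42,PY); ends('side',.048)"
```

```text
t 43.825 p [ 0.4561 -0.2543  0.139 ] o [ 0.136 -3.135 -0.005] F [ 0.6 -0.4 -1. ] w 0.441 ff 70.2539849281311 q [-0.59  0.24  1.95  0.    0.96 -2.25]
shift [-11.3  -3.1  97. ] yaw now 0.087
turn [ 0.003 -0.003 -0.   ] shift after turn [-11.   -2.8  97. ]
side c [492. 435.] LW 74 73 yaw -1.503 near [489.8 472. ]
side c [789. 451.] LW 241 105 yaw 0.069 near [669. 443.]
side c [525. -93.] LW 168 43 yaw 0.093 near [ 441.3 -101.1]
side c [ 532. -167.] LW 167 41 yaw 0.06 near [ 448.4 -171.6]
side c [ 535. -431.] LW 166 153 yaw 0.072 near [ 451.8 -437. ]
```

Emit:
servo_tool(delta_pos=[[-6,-3,10],[-5,0,25],[0,0,30],[0,0,20],[0,0,10],[0,0,4],[0,0,3],[0,0,0],[0,0,0]], dr=[[0,0,0],[0,0,0],[0,0,0],[0,0,0],[0,0,0],[0,0,0],[0,0,0],[0,0,0],[0,0,0]], hand=[30,30,30,30,30,30,30,30,30])

```text
time_s: 45.0
position: [0.4693, -0.2579, 0.0394]
orientation: [-0.137, 3.138, -0.001]
contact_force: [-0.1, -0.3, -0.5]
width: 0.444
finger_force: 70.3
```

Emit:
servo_tool(delta_pos=[[0,0,2],[0,0,2],[0,0,1],[0,0,1],[0,0,0]], dr=[[0,0,0],[0,0,0],[0,0,0],[0,0,0],[0,0,0]], hand=[30,30,30,30,30])

```text
time_s: 45.62
position: [0.4687, -0.2575, 0.033]
orientation: [0.137, -3.138, -0.0]
contact_force: [-1.8, 1.1, 3.1]
width: 0.444
finger_force: 70.5
```

Contact. Next, push home in x.

Emit:
servo_tool(delta_pos=[[-3,0,0],[-3,0,0],[-3,0,0],[-2,0,0],[0,0,0]], dr=[[0,0,0],[0,0,0],[0,0,0],[0,0,0],[0,0,0]], hand=[30,30,30,30,30])

```text
time_s: 46.25
position: [0.4794, -0.2566, 0.0329]
orientation: [0.138, -3.137, -0.0]
contact_force: [-5.0, -1.7, 6.0]
width: 0.443
finger_force: 70.7
```

Emit:
servo_tool(delta_pos=[[-2,0,0],[-1,0,0],[0,0,0]], dr=[[0,0,0],[0,0,0],[0,0,0]], hand=[30,30,30])

```text
time_s: 46.62
position: [0.4794, -0.2566, 0.0328]
orientation: [0.139, -3.131, -0.002]
contact_force: [-12.3, -2.8, 11.3]
width: 0.445
finger_force: 71.1
```

```bash
python3 -c "
from h import *
s=st(); print(bed(s['position']*1000))"
```

```text
t 46.625 p [ 0.4794 -0.2566  0.0328] o [ 1.390e-01 -3.131e+00 -2.000e-03] F [-12.3  -2.8  11.3] w 0.445 ff 71.05865836143494 q [-0.57  0.45  1.94 -0.01  0.77 -2.23]
[-17.  -84.4]
```

Emit:
servo_tool(delta_pos=[[0,2,-0.5],[0,3,-0.5],[0,3,0],[0,2,0],[0,0,0]], dr=[[0,0,0],[0,0,0],[0,0,0],[0,0,0],[0,0,0]], hand=[30,30,30,30,30])

```text
time_s: 47.25
position: [0.4786, -0.2484, 0.033]
orientation: [0.131, -3.133, 0.002]
contact_force: [-12.0, -10.8, 4.3]
width: 0.444
finger_force: 71.3
```

Emit:
servo_tool(delta_pos=[[0,2,0],[0,1,0],[0,0,0]], dr=[[0,0,0],[0,0,0],[0,0,0]], hand=[30,30,30])

```text
time_s: 47.62
position: [0.4788, -0.2478, 0.0332]
orientation: [0.138, -3.134, 0.01]
contact_force: [-12.1, -16.7, 0.6]
width: 0.439
finger_force: 70.7
```

```bash
python3 -c "
from h import *
s=st(); print(bed(s['position']*1000))"
```

```text
t 47.625 p [ 0.4788 -0.2478  0.0332] o [ 0.138 -3.134  0.01 ] F [-12.1 -16.7   0.6] w 0.439 ff 70.6900691986084 q [-0.55  0.44  1.95 -0.01  0.76 -2.2 ]
[-16.8 -75.6]
```

Emit:
servo_tool(delta_pos=[[0,-2,0],[1,-1,0],[0,0,0],[0,0,0],[0,0,0],[0,0,-20],[0,0,-40],[20,0,-50],[20,0,-40],[0,0,0]], dr=[[0,0,0],[0,0,0],[0,0,0],[0,0,0],[0,0,0],[0,0,0],[0,0,0],[0,0,0],[0,0,0],[0,0,0]], hand=[30,30,52,52,52,52,52,0,0,0])

```text
time_s: 48.88
position: [0.4429, -0.2512, 0.1877]
orientation: [-0.136, 3.132, -0.008]
contact_force: [0.8, 0.0, 0.2]
width: 0.004
finger_force: 0.0
```

```bash
python3 -c "
from h import *
s=st(); ends('side',.048); ends('wrist',.048)
for y in(75,0,-75): print(pw(-38,y),pw(47,y))
a=save('side','s5'); b=save('wrist','w7'); a=cv2.resize(a[90:200,220:330],(440,440)); cv2.imwrite('pics/c5.png',np.hstack([a,cv2.resize(b[100:384,0:512],(360,200))if 0 else cv2.copyMakeBorder(b[:,100:450],56,0,0,0,0)])[:,:,::-1])"
```

```text
t 48.875 p [ 0.4429 -0.2512  0.1877] o [-0.136  3.132 -0.008] F [0.8 0.  0.2] w 0.004 ff 0.0 q [-0.6   0.14  1.95  0.    1.04 -2.26]
side c [492. 435.] LW 74 73 yaw -1.503 near [489.8 472. ]
side c [789. 451.] LW 240 105 yaw 0.069 near [669. 443.]
side c [525. -93.] LW 168 43 yaw 0.093 near [ 441.3 -101.1]
side c [ 531. -185.] LW 172 45 yaw 0.128 near [ 446.1 -195.9]
side c [ 539. -242.] LW 166 44 yaw 0.059 near [ 455.8 -246.5]
side c [ 457. -444.] LW 138 133 yaw -1.517 near [ 453.7 -375. ]
wrist c [ 593. -235.] LW 29 13 yaw 0.089 near [ 578.5 -236.6]
wrist c [ 476. -247.] LW 40 39 yaw -1.482 near [ 474.  -226.8]
wrist c [503. -96.] LW 122 40 yaw 0.068 near [441.7 -99.8]
wrist c [ 491. -199.] LW 92 40 yaw 0.137 near [ 445.4 -204.9]
wrist c [ 454. -447.] LW 133 133 yaw -0.115 near [ 387.8 -439.8]
[444.62694849 -99.58548957] [529.30546884 -92.19981484]
[ 451.14372031 -174.30183106] [ 535.82224066 -166.91615632]
[ 457.66049214 -249.01817254] [ 542.33901249 -241.63249781]
```

View pics/c5.png

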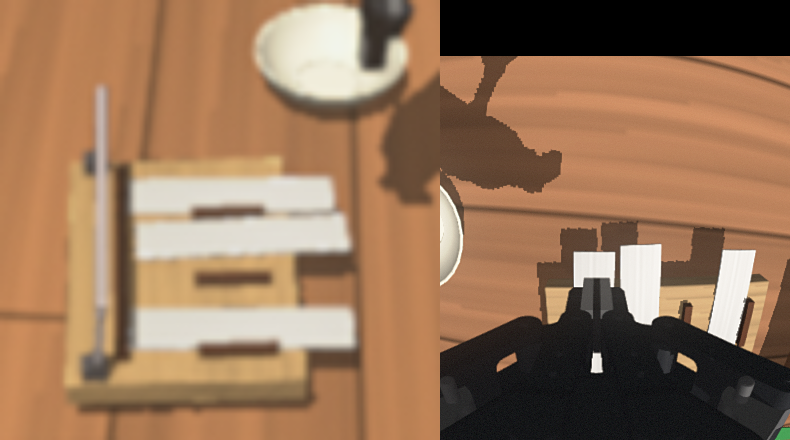

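The middle strip has been knocked aside. It now sits right of its lane, near end at about bed y −27 and yawed, while the other two are home. I'll move above it for a closer look.

```bash
python3 -c "
from h import *
plan(*pw(50,-24),190,PY)"
```

```text
t 49.075 p [ 0.4406 -0.2491  0.1823] o [ 1.380e-01 -3.137e+00 -3.000e-03] F [-0.3  0.2 -0.9] w -0.0 ff 0.0 q [-0.6   0.15  1.96  0.    1.04 -2.26]
shift [-105.    49.5   -7.8] yaw now 0.088
turn [ 0.002 -0.002  0.001] shift after turn [-105.    49.6   -7.7]
```

Emit:
servo_tool(delta_pos=[[-35,17,-8],[-35,17,0],[-35,16,0],[0,0,0],[0,0,0]], dr=[[0,0,0],[0,0,0],[0,0,0],[0,0,0],[0,0,0]], hand=[0,0,0,0,0])

```text
time_s: 49.7
position: [0.5402, -0.1904, 0.1898]
orientation: [0.138, -3.135, -0.002]
contact_force: [-0.2, 0.5, 0.0]
width: 0.002
finger_force: 0.0
```

```bash
python3 -c "
from h import *
s=st(); b=save('wrist','w8'); ends('wrist',.048,b);ends('top',.048)"
```

```text
t 49.7 p [ 0.5402 -0.1904  0.1898] o [ 1.380e-01 -3.135e+00 -2.000e-03] F [-0.2  0.5  0. ] w 0.002 ff 0.0 q [-0.41  0.26  1.8  -0.    1.08 -2.07]
wrist c [ 565. -242.] LW 117 41 yaw 0.075 near [ 507.  -246.2]
wrist c [527. -95.] LW 167 41 yaw 0.067 near [ 443.7 -100.1]
wrist c [ 470. -247.] LW 37 24 yaw -1.518 near [ 468.6 -228.6]
wrist c [ 522. -196.] LW 151 41 yaw 0.122 near [ 447.1 -205.7]
wrist c [ 458. -447.] LW 134 129 yaw 0.032 near [ 391.2 -449.4]
top c [  89. -135.] LW 194 30 yaw 1.289 near [  62.4 -228.1]
top c [ 462. -463.] LW 136 121 yaw 0.447 near [ 400.9 -492.3]
top c [499. 451.] LW 71 69 yaw -1.55 near [498.6 486.9]
top c [529. -97.] LW 167 42 yaw 0.066 near [ 445.2 -102.2]
top c [797. 474.] LW 188 182 yaw 1.03 near [748.5 393.7]
```

View pics/w8.png

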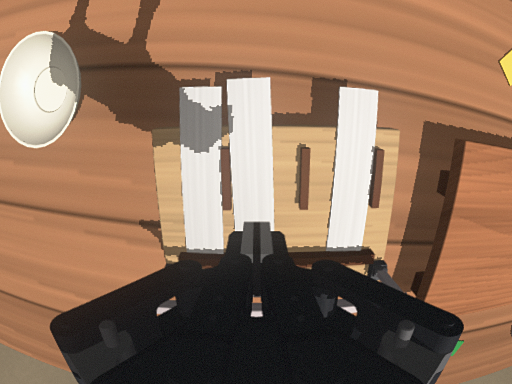

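The lane 1 strip is at (337–377, 88–248) against its rib. The lane 3 strip is at (180–222, 87–250). The strayed strip is at (228–272, 79–230), lying beside lane 3's rib. I'll press its centre and drag it left.

```bash
python3 -c "
from h import *
plan(*pw(38,-28),56,.11)"
```

```text
t 49.8 p [ 0.54   -0.191   0.1906] o [ 1.360e-01 -3.136e+00 -1.000e-03] F [-0.8  0.2  0.2] w -0.004 ff 0.0 q [-0.42  0.26  1.8  -0.    1.08 -2.07]
shift [ 10.7  -3.8 134.6] yaw now 0.087
turn [ 0.001 -0.002 -0.023] shift after turn [ 11.2  -3.4 134.6]
```

Emit:
servo_tool(delta_pos=[[5,-2,20],[6,-2,35],[0,0,35],[0,0,25],[0,0,12],[0,0,0],[0,0,0]], dr=[[0,0,-0.023],[0,0,0],[0,0,0],[0,0,0],[0,0,0],[0,0,0],[0,0,0]], hand=[0,0,0,0,0,0,0])

```text
time_s: 50.68
position: [0.5316, -0.1966, 0.066]
orientation: [-0.172, 3.135, -0.002]
contact_force: [0.2, -0.4, 0.4]
width: 0.005
finger_force: 0.0
```

Emit:
servo_tool(delta_pos=[[0,0,4],[0,0,3],[0,0,2],[0,0,1],[0,0,0]], dr=[[0,0,0],[0,0,0],[0,0,0],[0,0,0],[0,0,0]], hand=[0,0,0,0,0])

```text
time_s: 51.3
position: [0.5308, -0.196, 0.056]
orientation: [0.173, -3.136, -0.0]
contact_force: [-2.1, 1.0, 8.3]
width: -0.005
finger_force: 4.1
```

Emit:
servo_tool(delta_pos=[[0,0,1],[0,2,0.8],[0,3,0.2],[0,4,0],[0,4,0],[0,4,0],[0,4,0],[0,3,0],[0,0,0]], dr=[[0,0,0],[0,0,0],[0,0,0],[0,0,0.01],[0,0,0.013],[0,0,0],[0,0,0],[0,0,0],[0,0,0]], hand=[0,0,0,0,0,0,0,0,0])

```text
time_s: 52.42
position: [0.5324, -0.1751, 0.0561]
orientation: [-0.139, 3.13, -0.01]
contact_force: [0.5, -4.4, 8.9]
width: 0.0
finger_force: 4.5
```

Emit:
servo_tool(delta_pos=[[0,0,-10],[0,0,-40],[0,0,-50],[0,0,0]], dr=[[0,0,0],[0,0,0],[0,0,0],[0,0,0]], hand=[0,0,0,0])

```text
time_s: 52.92
position: [0.5316, -0.1732, 0.1575]
orientation: [-0.137, 3.13, -0.006]
contact_force: [-0.1, -0.2, -0.2]
width: 0.002
finger_force: 0.0
```

```bash
python3 -c "
from h import *
s=st(); print(bed(s['position']*1000)); b=save('wrist','w9'); ends('wrist',.048,b); ends('side',.048)"
```

```text
t 52.925 p [ 0.5316 -0.1732  0.1575] o [-0.137  3.13  -0.006] F [-0.1 -0.2 -0.2] w 0.002 ff 0.0 q [-0.39  0.27  1.86  0.    1.   -2.05]
[42.3 -5.9]
wrist c [ 564. -239.] LW 110 40 yaw 0.071 near [ 508.7 -243.2]
wrist c [523. -94.] LW 164 40 yaw 0.067 near [441.5 -99.6]
wrist c [ 524. -189.] LW 156 40 yaw 0.105 near [ 446.6 -196.8]
wrist c [ 456. -417.] LW 132 82 yaw 0.014 near [ 389.4 -418.3]
side c [492. 435.] LW 74 73 yaw -1.503 near [489.8 472. ]
side c [789. 451.] LW 241 105 yaw 0.069 near [669. 443.]
side c [525. -93.] LW 168 43 yaw 0.093 near [ 441.3 -101.1]
side c [ 532. -188.] LW 171 45 yaw 0.098 near [ 446.8 -196.2]
side c [ 557. -240.] LW 128 41 yaw 0.102 near [ 493.7 -246.6]
side c [ 445. -442.] LW 141 107 yaw 1.508 near [ 441.  -512.6]
```

```bash
python3 -c "
from h import *
plan(*pw(40,-20),56,.095)"
```

```text
t 53.025 p [ 0.5282 -0.1718  0.1531] o [-0.137  3.138  0.   ] F [0.1 0.4 0.1] w 0.001 ff 0.0 q [-0.39  0.27  1.87  0.    1.   -2.05]
shift [ -1.  -15.8  97.1] yaw now 0.087
turn [ 0.     0.    -0.008] shift after turn [ -0.9 -15.8  97.1]
```

Emit:
servo_tool(delta_pos=[[0,-16,15],[0,0,35],[0,0,30],[0,0,10],[0,0,5],[0,0,3],[0,0,2],[0,0,0]], dr=[[0,0,0],[0,0,0],[0,0,0],[0,0,0],[0,0,0],[0,0,0],[0,0,0],[0,0,0]], hand=[0,0,0,0,0,0,0,0])

```text
time_s: 54.02
position: [0.5284, -0.188, 0.056]
orientation: [0.138, -3.134, -0.002]
contact_force: [-10.4, 2.4, 20.2]
width: 0.002
finger_force: 9.7
```

Emit:
servo_tool(delta_pos=[[0,1,0.5],[0,2,0],[0,2,0],[0,3,0],[0,3,0],[0,3,0],[0,3,0],[0,1,0],[0,0,0]], dr=[[0,0,0],[0,0,0],[0,0,0],[0,0,0],[0,0,0],[0,0,0],[0,0,0],[0,0,0],[0,0,0]], hand=[0,0,0,0,0,0,0,0,0])

```text
time_s: 55.15
position: [0.5325, -0.1734, 0.0561]
orientation: [-0.138, 3.13, -0.01]
contact_force: [-0.2, -4.2, 7.3]
width: -0.002
finger_force: 3.7
```

Emit:
servo_tool(delta_pos=[[0,0,-10],[0,0,-40],[0,0,-50],[0,0,0]], dr=[[0,0,0],[0,0,0],[0,0,0],[0,0,0]], hand=[0,0,52,52])

```text
time_s: 55.65
position: [0.532, -0.1715, 0.1578]
orientation: [-0.137, 3.129, -0.007]
contact_force: [0.4, -0.4, 1.5]
width: 0.419
finger_force: 0.0
```

```bash
python3 -c "
from h import *
s=st(); print(bed(s['position']*1000)); b=save('wrist','w10'); ends('wrist',.048,b); ends('side',.048)"
```

```text
t 55.65 p [ 0.532  -0.1715  0.1578] o [-0.137  3.129 -0.007] F [ 0.4 -0.4  1.5] w 0.419 ff 0.0 q [-0.39  0.27  1.86  0.    1.   -2.05]
[42.8 -4.2]
wrist c [ 565. -239.] LW 108 40 yaw 0.074 near [ 510.9 -243.4]
wrist c [523. -94.] LW 164 40 yaw 0.065 near [441.4 -99.3]
wrist c [ 531. -186.] LW 166 40 yaw 0.092 near [ 448.5 -193.5]
wrist c [ 455. -417.] LW 132 81 yaw 0.014 near [ 389.5 -417.7]
side c [492. 435.] LW 74 73 yaw -1.503 near [489.8 472. ]
side c [789. 451.] LW 241 105 yaw 0.069 near [669. 443.]
side c [525. -93.] LW 168 43 yaw 0.093 near [ 441.3 -101.1]
side c [ 532. -185.] LW 169 46 yaw 0.103 near [ 448.1 -193.2]
side c [ 562. -240.] LW 118 41 yaw 0.116 near [ 503.7 -246.9]
side c [ 445. -443.] LW 141 106 yaw 1.516 near [ 441.6 -512.7]
```

```bash
python3 -c "
from h import *
plan(*pw(42,-18),56,.087)"
```

```text
t 55.75 p [ 0.5284 -0.1701  0.1532] o [-1.370e-01  3.137e+00 -1.000e-03] F [-1.8  0.1 -0.6] w 0.594 ff 0.0 q [-0.39  0.27  1.87  0.    1.   -2.05]
shift [ -2.5 -15.5  97.2] yaw now 0.087
turn [-0.     0.001  0.   ] shift after turn [ -2.6 -15.5  97.2]
```

Emit:
servo_tool(delta_pos=[[-3,-16,15],[0,0,35],[0,0,30],[0,0,10],[0,0,5],[0,0,3],[0,0,2],[0,0,1],[0,0,0]], dr=[[0,0,0],[0,0,0],[0,0,0],[0,0,0],[0,0,0],[0,0,0],[0,0,0],[0,0,0],[0,0,0]], hand=[0,0,0,0,0,0,0,0,0])

```text
time_s: 56.88
position: [0.5304, -0.1855, 0.0559]
orientation: [0.138, -3.131, -0.004]
contact_force: [-15.0, 4.8, 31.6]
width: -0.004
finger_force: 15.4
```

Emit:
servo_tool(delta_pos=[[0,2,1],[0,2,0.7],[0,2,0.5],[0,2,0.5]], dr=[[0,0,0],[0,0,0],[0,0,0],[0,0,0]], hand=[0,0,0,0])

```text
time_s: 57.38
position: [0.5305, -0.185, 0.0559]
orientation: [0.147, -3.132, 0.018]
contact_force: [-23.4, -16.8, 39.8]
width: -0.004
finger_force: 19.9
```

```bash
python3 -c "
from h import *
s=st(); print(bed(s['position']*1000)); ends('wrist',.048)"
```

```text
t 57.375 p [ 0.5305 -0.185   0.0559] o [ 0.147 -3.132  0.018] F [-23.4 -16.8  39.8] w -0.004 ff 19.94991468382068 q [-0.41  0.43  1.89 -0.02  0.82 -2.06]
[ 40.1 -17.5]
wrist c [ 577. -180.] LW 15 7 yaw 0.103 near [ 569.8 -180.3]
wrist c [ 586. -236.] LW 21 6 yaw -0.872 near [ 578.7 -227.9]
wrist c [ 542. -203.] LW 15 7 yaw 0.037 near [ 534.7 -203.1]
wrist c [ 550. -243.] LW 42 39 yaw 0.066 near [ 529.4 -244.1]
wrist c [508. -95.] LW 126 40 yaw 0.066 near [444.6 -99.5]
wrist c [ 480. -192.] LW 57 40 yaw 0.096 near [ 451.7 -194.3]
```

Emit:
servo_tool(delta_pos=[[0,2,-1],[0,3,-0.5],[0,3,0],[0,3,0],[0,3,0],[0,2,0],[0,0,0]], dr=[[0,0,0],[0,0,0],[0,0,0],[0,0,0],[0,0,0],[0,0,0],[0,0,0]], hand=[0,0,0,0,0,0,0])

```text
time_s: 58.3
position: [0.5374, -0.1675, 0.056]
orientation: [-0.139, 3.125, -0.017]
contact_force: [-0.3, -7.7, 13.1]
width: -0.002
finger_force: 7.0
```

```bash
python3 -c "
from h import *
s=st(); print(bed(s['position']*1000)); ends('wrist',.048)"
```

```text
t 58.3 p [ 0.5374 -0.1675  0.056 ] o [-0.139  3.125 -0.017] F [-0.3 -7.7 13.1] w -0.002 ff 7.005777850281447 q [-0.38  0.42  1.9  -0.01  0.8  -2.03]
[48.5 -0.7]
wrist c [ 549. -194.] LW 22 21 yaw 1.513 near [ 548.7 -204.6]
wrist c [ 553. -243.] LW 70 38 yaw 0.072 near [ 518.4 -245.5]
wrist c [507. -95.] LW 127 40 yaw 0.067 near [443.9 -99.7]
wrist c [ 477. -190.] LW 48 40 yaw 0.092 near [ 453.1 -192. ]
```

Emit:
servo_tool(delta_pos=[[0,0,-10],[0,0,-20],[0,0,0],[0,0,0]], dr=[[0,0,0],[0,0,0],[0,0,0],[0,0,0]], hand=[0,0,0,0])

```text
time_s: 58.85
position: [0.5301, -0.1616, 0.0796]
orientation: [0.137, -3.138, -0.001]
contact_force: [0.0, 0.3, 0.2]
width: -0.004
finger_force: 0.0
```

```bash
python3 -c "
from h import *
plan(*pw(55,-18),56,.09);ends('wrist',.048);ends('side',.048)"
```

```text
t 58.85 p [ 0.5301 -0.1616  0.0796] o [ 1.370e-01 -3.138e+00 -1.000e-03] F [0.  0.3 0.2] w -0.004 ff 0.0 q [-0.37  0.38  1.9   0.    0.86 -2.03]
shift [-13.3 -23.8  23.6] yaw now 0.087
turn [ 0.001 -0.001 -0.003] shift after turn [-13.2 -23.9  23.6]
wrist c [592. -88.] LW 25 7 yaw 1.044 near [586.1 -99.1]
wrist c [ 547. -191.] LW 39 37 yaw -0.27 near [ 527.9 -185.7]
wrist c [ 557. -242.] LW 73 38 yaw 0.073 near [ 520.4 -244.8]
wrist c [507. -96.] LW 126 40 yaw 0.066 near [443.7 -99.7]
wrist c [ 474. -190.] LW 42 39 yaw 0.083 near [ 452.7 -191.7]
side c [493. 435.] LW 76 72 yaw 0.819 near [467.3 407.3]
side c [789. 451.] LW 241 105 yaw 0.069 near [669. 443.]
side c [525. -93.] LW 168 43 yaw 0.093 near [ 441.3 -101.1]
side c [ 572. -179.] LW 89 42 yaw 0.081 near [ 527.6 -182.2]
side c [ 583. -237.] LW 82 39 yaw 0.058 near [ 541.6 -238.9]
side c [ 434. -444.] LW 140 91 yaw -1.567 near [ 434.  -373.9]
```

Emit:
servo_tool(delta_pos=[[-13,-12,0],[0,-12,0],[0,0,12],[0,0,8],[0,0,4],[0,0,3],[0,0,0],[0,0,0]], dr=[[0,0,0],[0,0,0],[0,0,0],[0,0,0],[0,0,0],[0,0,0],[0,0,0],[0,0,0]], hand=[0,0,0,0,0,0,0,0])

```text
time_s: 59.95
position: [0.5438, -0.184, 0.056]
orientation: [0.138, -3.133, -0.003]
contact_force: [-9.6, 2.8, 23.1]
width: 0.002
finger_force: 11.4
```

Emit:
servo_tool(delta_pos=[[3,0,0],[4,0,0],[5,0,0.3],[6,0,0],[6,0,0],[6,0,0],[4,0,0],[0,0,0]], dr=[[0,0,0],[0,0,0],[0,0,0],[0,0,0],[0,0,0],[0,0,0],[0,0,0],[0,0,0]], hand=[0,0,0,0,0,0,0,0])

```text
time_s: 60.95
position: [0.5169, -0.1891, 0.0561]
orientation: [-0.136, 3.127, -0.007]
contact_force: [4.6, -0.1, 8.8]
width: 0.001
finger_force: 4.4
```

Emit:
servo_tool(delta_pos=[[0,0,-10],[0,0,-40],[0,0,-50],[0,0,0],[0,0,0]], dr=[[0,0,0],[0,0,0],[0,0,0],[0,0,0],[0,0,0]], hand=[0,0,56,56,56])

```text
time_s: 61.58
position: [0.5105, -0.1871, 0.1521]
orientation: [0.137, -3.137, -0.001]
contact_force: [0.5, 0.0, -0.9]
width: 0.638
finger_force: 0.0
```

```bash
python3 -c "
from h import *
s=st(); print(bed(s['position']*1000)); b=save('wrist','w11'); ends('wrist',.048,b); ends('side',.048);ends('top',.048)"
```

```text
t 61.575 p [ 0.5105 -0.1871  0.1521] o [ 1.370e-01 -3.137e+00 -1.000e-03] F [ 0.5  0.  -0.9] w 0.638 ff 0.0 q [-0.43  0.26  1.89 -0.    0.99 -2.09]
[ 20.1 -17.9]
wrist c [ 553. -242.] LW 138 41 yaw 0.072 near [ 484.2 -246.5]
wrist c [513. -95.] LW 141 40 yaw 0.066 near [443.  -99.7]
wrist c [ 510. -190.] LW 169 40 yaw 0.094 near [ 425.9 -197.5]
wrist c [ 458. -423.] LW 133 89 yaw -0.031 near [ 391.4 -421.4]
side c [492. 435.] LW 74 73 yaw -1.503 near [489.8 472. ]
side c [789. 451.] LW 241 105 yaw 0.069 near [669. 443.]
side c [525. -93.] LW 168 43 yaw 0.093 near [ 441.3 -101.1]
side c [ 510. -189.] LW 170 44 yaw 0.101 near [ 425.  -197.2]
side c [ 549. -244.] LW 145 49 yaw 0.059 near [ 476.6 -247.8]
side c [ 434. -444.] LW 140 84 yaw -1.569 near [ 433.8 -374. ]
top c [  84. -139.] LW 173 26 yaw 1.281 near [  58.9 -221.8]
top c [ 461. -458.] LW 137 130 yaw 0.674 near [ 407.5 -500.8]
top c [499. 451.] LW 71 69 yaw -1.55 near [498.6 486.9]
top c [ 577. -185.] LW 89 51 yaw -0.507 near [ 538.4 -163.3]
top c [529. -97.] LW 167 42 yaw 0.066 near [ 445.2 -102.2]
top c [797. 475.] LW 187 182 yaw 1.03 near [749.1 394.6]
```

View pics/w11.png

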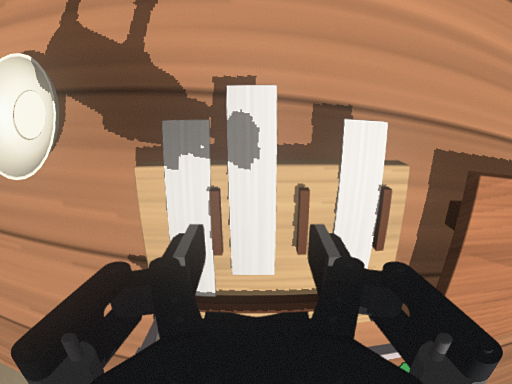

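The middle strip (227–276, 85–275) now overhangs its neighbours by ~27 mm. That leaves its end free on both sides to pinch.

```bash
python3 -c "
from h import *
plan(*pw(-53,-20.8),33,.092)"
```

```text
t 61.725 p [ 0.5099 -0.1868  0.1507] o [ 1.370e-01 -3.135e+00 -3.000e-03] F [ 0.1  0.5 -0.4] w 0.651 ff 0.0 q [-0.43  0.26  1.89 -0.    0.99 -2.09]
shift [ 72.   -3.4 118. ] yaw now 0.087
turn [ 0.002 -0.004 -0.005] shift after turn [ 72.5  -2.8 117.7]
```

Emit:
servo_tool(delta_pos=[[24,-1,0],[24,-1,0],[24,-1,0],[0,0,30],[0,0,30],[0,0,0],[0,0,0]], dr=[[0,0,0],[0,0,0],[0,0,0],[0,0,0],[0,0,0],[0,0,0],[0,0,0]], hand=[52,52,52,52,52,52,52])

```text
time_s: 62.6
position: [0.4402, -0.1969, 0.0927]
orientation: [0.137, -3.138, -0.001]
contact_force: [0.5, 0.2, 0.8]
width: 0.61
finger_force: 0.0
```

```bash
python3 -c "
from h import *
plan(*pw(-53,-20.8),33,.092); ends('wrist',.048)"
```

```text
t 62.6 p [ 0.4402 -0.1969  0.0927] o [ 1.370e-01 -3.138e+00 -1.000e-03] F [0.5 0.2 0.8] w 0.61 ff 0.0 q [-0.51  0.24  2.07  0.    0.84 -2.17]
shift [ 2.2  0.7 59.7] yaw now 0.087
turn [ 0.    -0.001 -0.005] shift after turn [ 2.2  0.8 59.7]
wrist c [550. -90.] LW 63 22 yaw 0.719 near [ 525.9 -110.5]
wrist c [ 508. -230.] LW 51 9 yaw -0.013 near [ 482.9 -230. ]
wrist c [ 472. -255.] LW 28 25 yaw -1.498 near [ 470.7 -241. ]
wrist c [462. -99.] LW 40 36 yaw -1.486 near [460.6 -78.4]
wrist c [ 479. -193.] LW 98 41 yaw 0.087 near [ 430.  -197.4]
wrist c [ 467. -403.] LW 126 45 yaw -0.265 near [ 405.9 -387. ]
```

Emit:
servo_tool(delta_pos=[[0,1,20],[0,0,25],[0,0,14],[0,0,0],[0,0,0],[0,0,0],[0,0,0],[0,0,0],[0,0,0]], dr=[[0,0,0],[0,0,0],[0,0,0],[0,0,0],[0,0,0],[0,0,0],[0,0,0],[0,0,0],[0,0,0]], hand=[52,52,52,52,30,30,30,30,30], grip_force=70)

```text
time_s: 63.78
position: [0.4409, -0.1963, 0.0342]
orientation: [-0.137, 3.137, -0.001]
contact_force: [0.5, 0.0, 1.9]
width: 0.437
finger_force: 69.9
```

Emit:
servo_tool(delta_pos=[[0,0,-1],[0,5,0],[0,5,0],[0,4,0],[0,0,0]], dr=[[0,0,0],[0,0,0],[0,0,0],[0,0,0],[0,0,0]], hand=[30,30,30,30,30])

```text
time_s: 64.4
position: [0.4385, -0.1812, 0.0346]
orientation: [0.138, -3.138, -0.001]
contact_force: [-0.4, 0.9, 0.6]
width: 0.441
finger_force: 70.0
```

```bash
python3 -c "
from h import *
s=st(); print(bed(s['position']*1000)); b=save('wrist','w12'); ends('wrist',.048,b); ends('side',.048)"
```

```text
t 64.4 p [ 0.4385 -0.1812  0.0346] o [ 1.380e-01 -3.138e+00 -1.000e-03] F [-0.4  0.9  0.6] w 0.441 ff 70.00974655151367 q [-0.48  0.34  2.1   0.    0.7  -2.14]
[-51.2  -5.8]
wrist c [504. -99.] LW 56 8 yaw 0.804 near [ 484.4 -119.3]
wrist c [ 509. -242.] LW 65 10 yaw -0.606 near [ 481.9 -223.4]
wrist c [446. -88.] LW 28 13 yaw 1.053 near [ 438.8 -100.3]
wrist c [ 449. -179.] LW 50 40 yaw 0.088 near [ 424.3 -181.6]
side c [492. 435.] LW 74 73 yaw -1.503 near [489.8 472. ]
side c [789. 451.] LW 241 105 yaw 0.069 near [669. 443.]
side c [525. -93.] LW 168 43 yaw 0.093 near [ 441.3 -101.1]
side c [ 518. -174.] LW 151 45 yaw 0.06 near [ 442.6 -178.7]
side c [ 540. -242.] LW 168 44 yaw 0.059 near [ 456.2 -246.4]
side c [ 487. -444.] LW 140 73 yaw 1.56 near [ 486.4 -513.5]
```

Emit:
servo_tool(delta_pos=[[-5,0,0],[-6,0,0],[-6,0,0],[-5,0,0],[-3,0,0],[0,0,0]], dr=[[0,0,0],[0,0,0],[0,0,0],[0,0,0],[0,0,0],[0,0,0]], hand=[30,30,30,30,30,30])

```text
time_s: 65.25
position: [0.4645, -0.1798, 0.0349]
orientation: [-0.137, 3.137, -0.001]
contact_force: [0.8, -0.5, 0.9]
width: 0.439
finger_force: 70.0
```

Emit:
servo_tool(delta_pos=[[-2,0,0],[-2,0,0],[-1,0,0],[0,0,0]], dr=[[0,0,0],[0,0,0],[0,0,0],[0,0,0]], hand=[30,30,30,30])

```text
time_s: 65.75
position: [0.4661, -0.1794, 0.0347]
orientation: [0.138, -3.133, -0.001]
contact_force: [-6.7, -3.2, 8.1]
width: 0.439
finger_force: 70.5
```

```bash
python3 -c "
from h import *
s=st(); print(bed(s['position']*1000))"
```

```text
t 65.75 p [ 0.4661 -0.1794  0.0347] o [ 1.380e-01 -3.133e+00 -1.000e-03] F [-6.7 -3.2  8.1] w 0.439 ff 70.4901373386383 q [-0.45  0.38  2.04 -0.    0.73 -2.11]
[-23.6  -6.4]
```

Emit:
servo_tool(delta_pos=[[-1,0,0],[0,3,0],[0,3,0],[0,2,0],[0,2,0],[0,0,0]], dr=[[0,0,0],[0,0,0],[0,0,0],[0,0,0],[0,0,0],[0,0,0]], hand=[30,30,30,30,30,30])

```text
time_s: 66.5
position: [0.466, -0.1741, 0.0347]
orientation: [0.142, -3.133, 0.011]
contact_force: [-11.3, -19.2, 2.3]
width: 0.442
finger_force: 70.9
```

```bash
python3 -c "
from h import *
s=st(); print(bed(s['position']*1000))"
```

```text
t 66.5 p [ 0.466  -0.1741  0.0347] o [ 0.142 -3.133  0.011] F [-11.3 -19.2   2.3] w 0.442 ff 70.93659281730652 q [-0.44  0.37  2.05 -0.01  0.72 -2.09]
[-23.2  -1.1]
```

Emit:
servo_tool(delta_pos=[[0,-2,0],[1,-1,0],[0,0,0],[0,0,0],[0,0,0],[0,0,-20],[0,0,-40],[0,0,-50],[-30,0,-30],[0,0,0]], dr=[[0,0,0],[0,0,0],[0,0,0],[0,0,0],[0,0,0],[0,0,0],[0,0,0],[0,0,0],[0,0,0],[0,0,0]], hand=[30,30,52,52,52,52,52,0,0,0])

```text
time_s: 67.75
position: [0.5024, -0.1706, 0.1786]
orientation: [-0.139, 3.13, -0.006]
contact_force: [-0.5, -0.1, -1.3]
width: 0.002
finger_force: 0.0
```

Emit:
servo_tool(delta_pos=[[-30,0,0],[-40,0,0],[0,0,0],[0,0,0]], dr=[[0,0,0],[0,0,0],[0,0,0],[0,0,0]], hand=[0,0,0,0])

```text
time_s: 68.25
position: [0.5657, -0.163, 0.1728]
orientation: [0.138, -3.134, -0.002]
contact_force: [-0.6, 0.9, -1.2]
width: -0.001
finger_force: 0.0
```

```bash
python3 -c "
from h import *
s=st(); print(bed(s['position']*1000)); b=save('wrist','w13'); ends('wrist',.048,b); ends('side',.048)
for y in(75,0,-75): print(pw(-38,y),pw(47,y))
print([d['position'] for d in manip.place_of('side','keeper_mid')][:2],pw(155,0))"
```

```text
t 68.25 p [ 0.5657 -0.163   0.1728] o [ 1.380e-01 -3.134e+00 -2.000e-03] F [-0.6  0.9 -1.2] w -0.001 ff 0.0 q [-0.35  0.31  1.77 -0.    1.06 -2.01]
[77.1  1.3]
wrist c [ 583. -240.] LW 81 41 yaw 0.077 near [ 543.1 -243.3]
wrist c [ 477. -246.] LW 39 37 yaw 0.076 near [ 458.  -247.7]
wrist c [527. -94.] LW 166 41 yaw 0.069 near [ 443.9 -100.1]
wrist c [ 534. -168.] LW 164 41 yaw 0.085 near [ 451.9 -175.3]
wrist c [ 458. -426.] LW 134 89 yaw 0.09 near [ 390.8 -432.2]
side c [492. 435.] LW 74 73 yaw -1.503 near [489.8 472. ]
side c [789. 451.] LW 241 105 yaw 0.069 near [669. 443.]
side c [525. -93.] LW 168 43 yaw 0.093 near [ 441.3 -101.1]
side c [ 532. -169.] LW 167 45 yaw 0.06 near [ 448.5 -173.8]
side c [ 581. -237.] LW 80 39 yaw 0.059 near [ 541.4 -239. ]
side c [ 457. -444.] LW 139 132 yaw -1.546 near [ 455.7 -374.4]
[444.62694849 -99.58548957] [529.30546884 -92.19981484]
[ 451.14372031 -174.30183106] [ 535.82224066 -166.91615632]
[ 457.66049214 -249.01817254] [ 542.33901249 -241.63249781]
[[0.6389, -0.1583, 0.1171]] [ 643.4137724  -157.53200489]
```

View pics/w13.png

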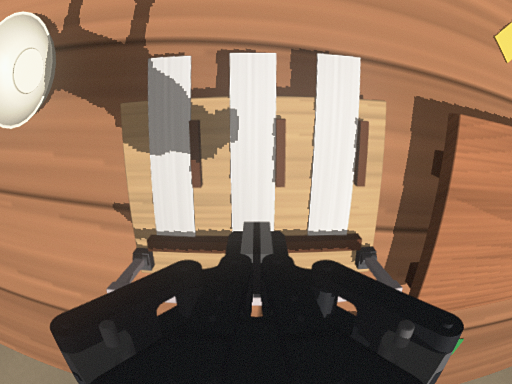

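All three strips show home against their ribs and the back stop, at (150–192), (230–276) and (315–358). Now for the keeper: I'll go over it and down behind it.

Emit:
servo_tool(delta_pos=[[-35,0,-15],[-40,0,0],[-39,-1,0],[0,0,0],[0,0,25],[0,0,20],[0,0,10],[0,0,0],[0,0,0]], dr=[[0,0,0],[0,0,0],[0,0,0],[0,0,0],[0,0,0],[0,0,0],[0,0,0],[0,0,0],[0,0,0]], hand=[0,0,0,0,0,0,0,0,0])

```text
time_s: 69.53
position: [0.6819, -0.155, 0.1357]
orientation: [-0.137, 3.137, -0.001]
contact_force: [0.4, 0.4, 0.0]
width: 0.004
finger_force: 0.0
```

```bash
python3 -c "
from h import *
s=st(); print(bed(s['position']*1000)); ends('side',.048)"
```

```text
t 69.525 p [ 0.6819 -0.155   0.1357] o [-1.370e-01  3.137e+00 -1.000e-03] F [0.4 0.4 0. ] w 0.004 ff 0.0 q [-0.29  0.55  1.52 -0.    1.08 -1.94]
[193.6  -0.8]
side c [493. 435.] LW 76 72 yaw 0.819 near [467.3 407.3]
side c [789. 451.] LW 240 105 yaw 0.069 near [669. 443.]
side c [525. -93.] LW 168 43 yaw 0.093 near [ 441.3 -101.1]
side c [ 532. -169.] LW 167 45 yaw 0.06 near [ 448.5 -173.8]
side c [ 530. -237.] LW 148 34 yaw 0.059 near [ 456.5 -241.4]
side c [ 459. -442.] LW 142 135 yaw -1.046 near [ 423.2 -380.3]
```

Emit:
servo_tool(delta_pos=[[0,0,14],[0,0,0],[14,0,0],[14,0,0],[9,0,-1],[9,0,-1],[0,0,0]], dr=[[0,0,0],[0,0,0],[0,0,0],[0,0,0],[0,0,0],[0,0,0],[0,0,0]], hand=[0,0,0,0,0,0,0])

```text
time_s: 70.45
position: [0.6347, -0.1589, 0.1232]
orientation: [0.136, -3.138, 0.0]
contact_force: [0.1, -0.1, -0.2]
width: 0.002
finger_force: 0.0
```

```bash
python3 -c "
from h import *
s=st(); print(bed(s['position']*1000)); print([np.round(d['position'],3) for d in manip.place_of('side','keeper_mid')][:2] if save('side','s9') is not None else 0)"
```

```text
t 70.45 p [ 0.6347 -0.1589  0.1232] o [ 0.136 -3.138  0.   ] F [ 0.1 -0.1 -0.2] w 0.002 ff 0.0 q [-0.31  0.49  1.64 -0.    1.02 -1.97]
[146.2  -0.6]
[array([ 0.622, -0.16 ,  0.109]), array([ 0.489, -0.169,  0.044])]
```

Emit:
servo_tool(delta_pos=[[8,0,3],[8,0,4],[7,0,6],[7,0,7],[5,0,8],[4,0,8],[2,0,8],[2,0,8],[0,0,2],[0,0,0]], dr=[[0,0,0],[0,0,0],[0,0,0],[0,0,0],[0,0,0],[0,0,0],[0,0,0],[0,0,0],[0,0,0],[0,0,0]], hand=[0,0,0,0,0,0,0,0,0,0])

```text
time_s: 71.8
position: [0.5923, -0.1623, 0.069]
orientation: [0.137, -3.137, -0.001]
contact_force: [-2.1, 0.8, 5.1]
width: 0.003
finger_force: 2.3
```

```bash
python3 -c "
from h import *
s=st(); print(bed(s['position']*1000)); save('side','s10');print([np.round(d['position'],3) for d in manip.place_of('side','keeper_mid')][:2])"
```

```text
t 71.8 p [ 0.5923 -0.1623  0.069 ] o [ 1.370e-01 -3.137e+00 -1.000e-03] F [-2.1  0.8  5.1] w 0.003 ff 2.2815888334298506 q [-0.34  0.49  1.76 -0.    0.89 -2.  ]
[103.7  -0.3]
[array([ 0.584, -0.167,  0.057]), array([0.496, 0.441, 0.001])]
```

Emit:
servo_tool(delta_pos=[[0,0,1.5],[0,0,0],[0,0,-10],[0,0,-40],[0,0,-50],[-30,0,-40],[-30,0,0],[0,0,0],[0,0,0]], dr=[[0,0,0],[0,0,0],[0,0,0],[0,0,0],[0,0,0],[0,0,0],[0,0,0],[0,0,0],[0,0,0]], hand=[0,0,0,0,0,0,0,0,0])

```text
time_s: 73.03
position: [0.6514, -0.1569, 0.2059]
orientation: [0.137, -3.136, -0.001]
contact_force: [-0.1, 0.6, 0.5]
width: -0.001
finger_force: 0.0
```

```bash
python3 -c "
from h import *
s=st(); b=save('wrist','w14'); ends('wrist',.048,b); ends('side',.048); print([np.round(d['position'],3) for d in manip.place_of('side','keeper_mid')][:2])"
```

```text
t 73.025 p [ 0.6514 -0.1569  0.2059] o [ 1.370e-01 -3.136e+00 -1.000e-03] F [-0.1  0.6  0.5] w -0.001 ff 0.0 q [-0.3   0.42  1.55 -0.    1.17 -1.96]
wrist c [761.  -6.] LW 29 19 yaw 1.476 near [759.8 -20.4]
wrist c [ 640. -278.] LW 25 11 yaw 0.131 near [ 627.7 -279.7]
wrist c [ 550. -133.] LW 190 170 yaw -1.507 near [544.4 -38.7]
wrist c [ 528. -244.] LW 103 41 yaw 0.068 near [ 476.6 -247.6]
wrist c [ 490. -454.] LW 134 76 yaw 1.376 near [ 477.3 -519.6]
side c [492. 435.] LW 74 73 yaw -1.503 near [489.8 472. ]
side c [789. 451.] LW 241 105 yaw 0.069 near [669. 443.]
side c [ 539. -157.] LW 214 188 yaw -1.509 near [532.7 -50.1]
side c [ 457. -444.] LW 138 133 yaw -1.516 near [ 453.7 -375. ]
[array([ 0.584, -0.161,  0.055]), array([ 0.535, -0.166,  0.046])]
```

View pics/w14.png

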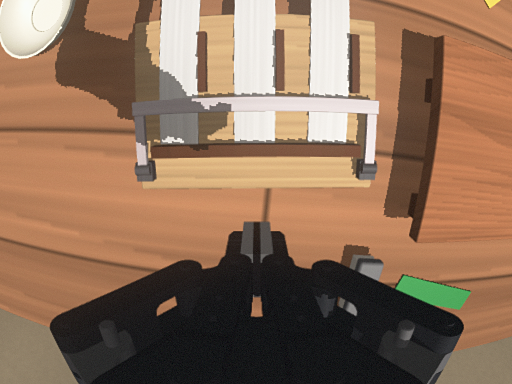

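The keeper bar lies level across all three strips (row ~105). Their far ends are at the back stop (row ~143) and their sides are against the ribs. I'm handing in.

```bash
python3 -c "
from plant import manip
print(manip.finish_job())"
```

```text
the job is handed in; nothing more can be done
None
```

All three strips lie home in their lanes with the keeper bar folded down, and the job is handed in; the middle strip was knocked aside mid-run and I put it back before lowering the keeper.

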